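# Gently stack the spouted trays on the bench warmer between power off and on

### The arm

A 7-joint arm with a two-finger parallel gripper is mounted at the origin on the work surface; the furniture and walls round the work are solid. World frame = base frame: x ahead of the robot, y to its left, z up, the work surface at z = 0. Lengths are in mm, angles in rad, forces in N, time in s.
With the tool pointing down it reaches from about 400 to 875 mm from the base axis. Payload 4.4 kg.
Tool frame: the origin (TCP) lies where the fingers leave the gripper's body, on its centre line; the fingertips stand 73 mm ahead of it and the grasp point (between the pads) lies 54 mm ahead of it; z points along the fingers, y is the line along which they close (so a half turn about z gives the same grasp; the last joint's range is limited). The gripper opens to 85 mm and grips with 20 to 120 N. Pads are 22 mm wide; open, the fingers measure 114 mm over their backs; the gripper's body (76 mm by 85 mm) begins 54 mm behind the grasp point. The pads swing forward as they close: fully open they stand 13 mm farther back than shut.
Start: joints at [-1.374, 0.628, 0.038, 1.517, -0.027, 0.996, -0.02], TCP at [168.838, 627.703, 303.913] pointing down, gripper open.
Joint ranges: [-3.06, 3.06], [-0.37, 2.12], [-1.25, 1.32], [0.18, 2.47], [-1.1, 4.24], [0.23, 1.98], [-2.94, 2.94]. Speed limits (rad/s): [2.57, 2.57, 3.14, 3.14, 3.14, 3.14, 3.14].

### API

Orientations are given as [roll, pitch, yaw] about the fixed x, y, z axes, in that order (R = Rz(yaw) Ry(pitch) Rx(roll)).
In Python, from cell import ctrl gives the robot as it stands.
- The arm moves only by the tool send_rows, never from a script. Its argument "rows" is a list that holds one entry, the list of rows, each a list of 6 numbers: the shift along the tool's x, y, z in cm, then the turn, a rotation vector about the tool's x, y, z in rad. In form: [[[tx, ty, tz, wx, wy, wz], ...]]. A call has 1 to 10 rows; each row is the pose to reach, as a shift and turn from the pose commanded when the call began, along the tool's axes at that moment; what a row does not reach only later rows make up. A row lasts 1/10 s, in which the tool goes at most 50 mm and 8.59 degrees, less where a joint would pass 70% of its speed; a pose out of reach is approached as far as the arm can. A call with a gripper value outside its range is refused whole. "grip" is the closure in counts, from 0 (fully open) to 255 (shut), set as the call begins (left out, the last holds). The fingers move at their own pace and stop on an object; the grip force is fixed at half the most. Time passes only in rows, so rows that repeat a pose let the fingers close. It gives the time, the measured TCP pose, the force, the opening and the grip force at its end, in the units of the state.
- ctrl.read_state(): the state, without advancing time (a new reading comes with each control period).
- ctrl.get_image(name): name is "scene" or "top"; returns a dict with "pixels" (384x512x3 uint8, red, green, blue), "fx", "fy", "cx", "cy" (pixels), "D" ([k1, k2, p1, p2, k3] as OpenCV has them; the pictures are not rectified), "extrinsics" (4x4, takes a point from camera to world coordinates). Camera axes: x right, y up, looking along -z (the intrinsics and any distortion apply to the point x, -y, -z); pixel columns grow to the right and rows downward; lengths in mm; the calibration is good to about 2 mm. A picture is of the moment at which its call begins. There is no depth.
- ctrl.finish_job(): hands the job in; it is judged then, once.
The state is a dict: "clock": time; "qpos": joint angles; "qd": joint speeds; "tau": joint torques, N m; "eef_pos": TCP position; "tool_rot": TCP orientation; "force": force on the tool from outside, world axes, zero at the start; "torque": the same for the moment, N m; "width": finger opening in mm; "gripper_force": force on a finger pad.
Only numpy, scipy, OpenCV 4.12 (cv2) and the standard library are available. Lean on these libraries where they do the work, as an engineer would, in place of code of your own. Each camera call takes 0.05 s, during which the arm holds its last target. There are 200 camera calls.

### The job

Turn the warming station's red isolator handle to off first, then move the white-capped vial from the station's seat and leave it standing on the cork coaster. Then nest every blue tray in the seat, one in the other with all spouts pointing the seat's way, put the white lid on the topmost tray in the same way, and only then turn the isolator back on. Trays, lid and vial are brittle: grip each with no more than about 35 N, never press down on the station with more than about 30 N, and leave the other things on the bench alone.

Things in the scene. Friction and masses are not known exactly. Their poses are not given: they have to be found in the camera images.
- tray_1: blue rigid open tray, 91 long (x) x 58 wide (y) x 38 mm high, 0.09 kg; None if absent. Five-sided in plan: square back at x = -40, straight sides at y = -29 and 29 up to x = 22, then two 45 degree walls to a pointed spout at x = 51 mm. Origin: underside, midway between the sides, near the centre of mass; z up. Walls 4.5 mm thick; outside plain from z = 10 to 38 mm: grip across the 58 mm
- tray_2: blue tray like tray_1 (same shape, origin, axes); None if absent. The lowest 10 mm of each tray is a foot of the same outline, 7 mm smaller all round; it drops into the mouth of a tray below or the station's seat, with 2.5 mm play all round, only when spout lies over spout; the z = 10 mm shoulder then rests on the rim below
- tray_3: blue tray like tray_1 (same shape, origin, axes); None if absent. Each nested tray stands 28 mm above the one below it
- tray_4: blue tray like tray_1 (same shape, origin, axes); None if absent. The inner floor of each tray is 13 mm above its underside
- tray_1_tip (a point): the tip of tray_1's spout, 51 mm along its x from its origin, at the height of its underside
- tray_2_tip (a point): the tip of tray_2's spout, 51 mm along its x from its origin, at the height of its underside
- tray_3_tip (a point): the tip of tray_3's spout, 51 mm along its x from its origin, at the height of its underside
- tray_4_tip (a point): the tip of tray_4's spout, 51 mm along its x from its origin, at the height of its underside
- lid: white lid of the trays' outline (91 x 58 mm, pointed end at x = +51 mm), 52 mm high over all, 0.09 kg. Origin: underside, below its grip; z up. Foot 10 mm high, as on the trays, then an 8 mm plate (z = 10 to 18 mm), then an orange upright grip bar, 50 mm long along x, 18 mm thick along y, from z = 18 to 52 mm. Nested, it stands 28 mm above the tray below
- lid_tip (a point): the tip of the lid's pointed end, 51 mm along its x from its origin, at the height of its underside
- vial: glass sample vial with a white screw cap, 28 mm diameter, 62 mm high (body to 50 mm, cap above), 0.022 kg; origin at the centre of its underside. It starts standing in the station's seat, whose rim reaches 12 mm up the vial
- station: grey bench warming station, 150 x 104 mm, 22 mm high, fixed to the bench, with an aluminium rim 12 mm high (to z = 34 mm) on top that encloses a seat of the trays' outline (the same mouth as a tray's, floor at z = 22 mm); origin at the centre of the seat on the underside; x is the way the seat's spout points
- seat (a point): where the origin of the lowest nested tray belongs: on the seat's centre, 24 mm above the bench; x along the seat's spout. The next trays' origins belong 28, 56 and 84 mm above it
- seat_tip (a point): where the spout tip of a nested tray belongs (in plan), 51 mm along x from seat, same height
- isolator (a joint): rotary isolator: 0 = off, 1.57 = on, end stops at both; it grows as the handle is turned clockwise seen from above. No spring; turns against a friction of about 0.12 N m and stays where it is left
- isolator_grip (a point): the middle of the red isolator handle, on its upright turning axis, 65 mm above the bench: an upright bar 64 mm long (x of this frame, which turns with the handle; a white pointer lies at the +x end), 16 mm thick (y), from 49.5 to 76.5 mm above the bench, on a hub of 52 mm diameter
- isolator_box: grey isolator box 100 x 90 x 40 mm, fixed to the bench; origin below the handle's axis. The pointer is at a red dot (box +x) when off and at a green dot (box -y) when on
- coaster: round cork coaster, 90 mm diameter, 5 mm thick, fixed to the bench; origin at the centre of its underside
- beaker: glass beaker, 53 mm diameter, 66 mm high: bystander, leave alone
- tip_box: white and blue pipette tip box, 100 x 66 x 57 mm: bystander
- marker: white felt marker with black cap lying flat, 130 mm long: bystander
Mind the look-alikes: they are no part of the job. What is shaped like the tray_1 but green is not meant. Leave any orange look-alike of the vial alone.

How it is judged (in metres and radians):
On the way, in this order (a step that is already met when the one before it is completed fails the run):
1. the isolator is turned off (value of joint isolator below 0.12 rad), for 0.2 s.
2. the vial stands on the coaster, released (horizontal distance between vial and coaster below 0.03 m and angle between vial's own z axis and vertical below 0.1 rad and z of vial in the frame of coaster between 0.002 and 0.009 m and contact force between the fingers and vial below 0.1 N), for 0.2 s.
3. all trays are nested in the seat, with the isolator off (horizontal distance between each of tray_1, tray_2, tray_3, tray_4 and seat below 0.012 m and horizontal distance between each of tray_1_tip, tray_2_tip, tray_3_tip, tray_4_tip and seat_tip below 0.015 m and angle between each of tray_1, tray_2, tray_3, tray_4's own z axis and vertical below 0.06 rad and (z of tray_1 in the frame of seat between -0.003 and 0.003 m or z of tray_1 in the frame of seat between 0.025 and 0.031 m or z of tray_1 in the frame of seat between 0.053 and 0.059 m or z of tray_1 in the frame of seat between 0.081 and 0.087 m) and (z of tray_2 in the frame of seat between -0.003 and 0.003 m or z of tray_2 in the frame of seat between 0.025 and 0.031 m or z of tray_2 in the frame of seat between 0.053 and 0.059 m or z of tray_2 in the frame of seat between 0.081 and 0.087 m) and (z of tray_3 in the frame of seat between -0.003 and 0.003 m or z of tray_3 in the frame of seat between 0.025 and 0.031 m or z of tray_3 in the frame of seat between 0.053 and 0.059 m or z of tray_3 in the frame of seat between 0.081 and 0.087 m) and (z of tray_4 in the frame of seat between -0.003 and 0.003 m or z of tray_4 in the frame of seat between 0.025 and 0.031 m or z of tray_4 in the frame of seat between 0.053 and 0.059 m or z of tray_4 in the frame of seat between 0.081 and 0.087 m) and value of joint isolator below 0.15 rad), for 0.2 s.
4. the lid is nested on the top tray, with the isolator off (all of step 3 and horizontal distance between lid and seat below 0.012 m and horizontal distance between lid_tip and seat_tip below 0.015 m and angle between lid's own z axis and vertical below 0.06 rad and (z of lid in the frame of seat between 0.053 and 0.059 m or z of lid in the frame of seat between 0.081 and 0.087 m or z of lid in the frame of seat between 0.109 and 0.115 m) and z of lid in the frame of tray_1 above 0.02 m and z of lid in the frame of tray_2 above 0.02 m and z of lid in the frame of tray_3 above 0.02 m and z of lid in the frame of tray_4 above 0.02 m), for 0.2 s.
5. the isolator is turned on (value of joint isolator above 1.42 rad), for 0.2 s.
At the end, for the whole second after the job is handed in: Isolator on (over 1.42 rad); vial upright within 30 mm of the coaster's centre; every tray present nested in the seat (centre within 12 mm, spout tip within 15 mm, height within 3 mm of a nested level); lid nested likewise above all trays; all released and at rest (all of step 2 and horizontal distance between each of tray_1, tray_2, tray_3, tray_4, lid and seat below 0.012 m and horizontal distance between each of tray_1_tip, tray_2_tip, tray_3_tip, tray_4_tip, lid_tip and seat_tip below 0.015 m and angle between each of tray_1, tray_2, tray_3, tray_4, lid's own z axis and vertical below 0.06 rad and (z of tray_1 in the frame of seat between -0.003 and 0.003 m or z of tray_1 in the frame of seat between 0.025 and 0.031 m or z of tray_1 in the frame of seat between 0.053 and 0.059 m or z of tray_1 in the frame of seat between 0.081 and 0.087 m) and (z of tray_2 in the frame of seat between -0.003 and 0.003 m or z of tray_2 in the frame of seat between 0.025 and 0.031 m or z of tray_2 in the frame of seat between 0.053 and 0.059 m or z of tray_2 in the frame of seat between 0.081 and 0.087 m) and (z of tray_3 in the frame of seat between -0.003 and 0.003 m or z of tray_3 in the frame of seat between 0.025 and 0.031 m or z of tray_3 in the frame of seat between 0.053 and 0.059 m or z of tray_3 in the frame of seat between 0.081 and 0.087 m) and (z of tray_4 in the frame of seat between -0.003 and 0.003 m or z of tray_4 in the frame of seat between 0.025 and 0.031 m or z of tray_4 in the frame of seat between 0.053 and 0.059 m or z of tray_4 in the frame of seat between 0.081 and 0.087 m) and (z of lid in the frame of seat between 0.053 and 0.059 m or z of lid in the frame of seat between 0.081 and 0.087 m or z of lid in the frame of seat between 0.109 and 0.115 m) and z of lid in the frame of tray_1 above 0.02 m and z of lid in the frame of tray_2 above 0.02 m and z of lid in the frame of tray_3 above 0.02 m and z of lid in the frame of tray_4 above 0.02 m and value of joint isolator above 1.42 rad and linear speed of each of tray_1, tray_2, tray_3, tray_4, lid, vial below 0.03 m/s and contact force between the fingers and tray_1 below 0.1 N and contact force between the fingers and tray_2 below 0.1 N and contact force between the fingers and tray_3 below 0.1 N and contact force between the fingers and tray_4 below 0.1 N and contact force between the fingers and lid below 0.1 N); the robot touches nothing.
It fails at once if a tray, the lid or the vial is squeezed hard (both fingers together over 100 N, that is about 50 N of grip) (contact force between the fingers and tray_1 above 100 N or contact force between the fingers and tray_2 above 100 N or contact force between the fingers and tray_3 above 100 N or contact force between the fingers and tray_4 above 100 N or contact force between the fingers and lid above 100 N or contact force between the fingers and vial above 100 N).
It fails at once if the station is pressed with over 50 N (contact force between station and anything else above 50 N).
It fails at once if the vial is tipped over (angle between vial's own z axis and vertical above 0.7 rad).
It fails at once if a bystander is moved over 50 mm (distance of any of beaker, tip_box, marker from where it was at the start of the episode above 0.05 m).
Of tray_1, tray_2, tray_3, tray_4 only 2 to 4 are there at a start; the rules pass over those that are not, and their reading is None.
At some moment in a run one of tray_1, tray_2, tray_3, tray_4, lid may be knocked a few centimetres aside while the robot is not near it.
It also fails if it takes over 210 s, if anything falls off the work surface, if the arm or the gripper's body presses on something with over 40 N, if the wrist force passes 120 N, or if a joint passes its speed limit or range.

## Working session

There is one attempt and no reset: what is moved stays moved. The work goes in short steps, Python scripts to look and compute and a tool call to move; the robot and the scene stay as the last step left them, time stands still between calls to the robot, and variables do not carry over. Pictures are saved under pics/ and viewed, at most 14 in all, crops included, and the job is handed in when it is done.

Besides the shell and the picture viewer there is one more tool, called after "Emit:" by a JSON object that holds its "name" and its "arguments", one argument or row to a line. send_rows: Moves the arm, as the interface text tells. Its arguments: {"type":"object","properties":{"rows":{"type":"array","items":{"type":"array","items":{"type":"array","items":{"type":"number"}}}},"grip":{"type":"number"}},"required":["rows"]}

```bash
ls; mkdir -p pics; cat > h.py <<'E'
import numpy as np, cv2
from cell import ctrl
from scipy.spatial.transform import Rotation as R
def img(n):
    return ctrl.get_image(n)
def ray(d,uv,z):
    K=np.array([[d['fx'],0,d['cx']],[0,d['fy'],d['cy']],[0,0,1]],float)
    p=cv2.undistortPoints(np.array(uv,float).reshape(-1,1,2),K,np.array(d['D'],float)).reshape(-1,2)
    E=np.array(d['extrinsics'],float)
    v=np.c_[p[:,0],-p[:,1],-np.ones(len(p))]@E[:3,:3].T
    o=E[:3,3]; z=np.broadcast_to(z,len(p))
    return o+v*((z-o[2])/v[:,2])[:,None]
def proj(d,P):
    E=np.array(d['extrinsics'],float)
    c=(np.array(P,float).reshape(-1,3)-E[:3,3])@E[:3,:3]; c=c*[1,-1,-1]
    K=np.array([[d['fx'],0,d['cx']],[0,d['fy'],d['cy']],[0,0,1]],float)
    return cv2.projectPoints(c,np.zeros(3),np.zeros(3),K,np.array(d['D'],float))[0].reshape(-1,2)
def save(d,n,s=1.5,crop=None):
    im=cv2.cvtColor(d['pixels'],cv2.COLOR_RGB2BGR)
    if crop: im=im[crop[1]:crop[3],crop[0]:crop[2]]
    cv2.imwrite('pics/'+n,cv2.resize(im,None,fx=s,fy=s,interpolation=cv2.INTER_CUBIC))
E
python3 - <<'E'
from h import *
import pickle
for n in("top","scene"):
    d=img(n); save(d,n+'0.png'); pickle.dump(d,open(n+'0.pkl','wb')); print(n,np.round(d['extrinsics'],3).tolist(),d['fx'],d['D'])
print(ctrl.read_state())
E
```

```text
pics
top [[-0.018, 0.998, -0.063, 432.369], [-1.0, -0.019, -0.009, 33.747], [-0.01, 0.062, 0.998, 1745.958], [0.0, 0.0, 0.0, 1.0]] 495.05947695596205 [-0.09587595  0.          0.          0.          0.        ]
scene [[0.684, 0.464, -0.563, -136.516], [-0.73, 0.422, -0.538, -591.141], [-0.012, 0.779, 0.627, 823.634], [0.0, 0.0, 0.0, 1.0]] 396.6444663558925 [0.04009965 0.         0.         0.         0.        ]
{'clock': 0.1, 'qpos': array([-1.3737944 ,  0.62928288,  0.03841689,  1.5182614 , -0.02695341,
        0.99631176, -0.01998374]), 'qd': array([ 0.00126276, -0.00368259, -0.00205808, -0.00179047, -0.00129273,
       -0.00057391,  0.00109085]), 'tau': array([ 3.36763740e-03, -5.64534688e+01,  1.22995690e+00, -1.93974298e+01,
        1.10816042e-02,  5.46569630e-03,  2.81954249e-05]), 'eef_pos': array([168.71321311, 627.26993554, 303.06360069]), 'tool_rot': array([-3.13984702e+00,  4.18669765e-05,  2.87885507e+00]), 'force': array([ 0.94588792, -0.02854109, -0.21412543]), 'torque': array([ 0.01635288, -0.03547133, -0.00252509]), 'gripper_force': 0.0, 'width': 85.60014648840112}
```

View pics/top0.png

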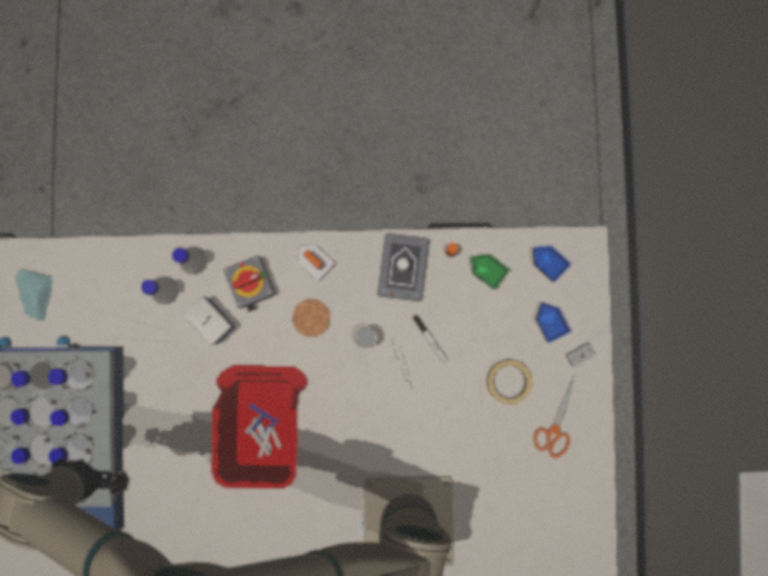

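View pics/scene0.png

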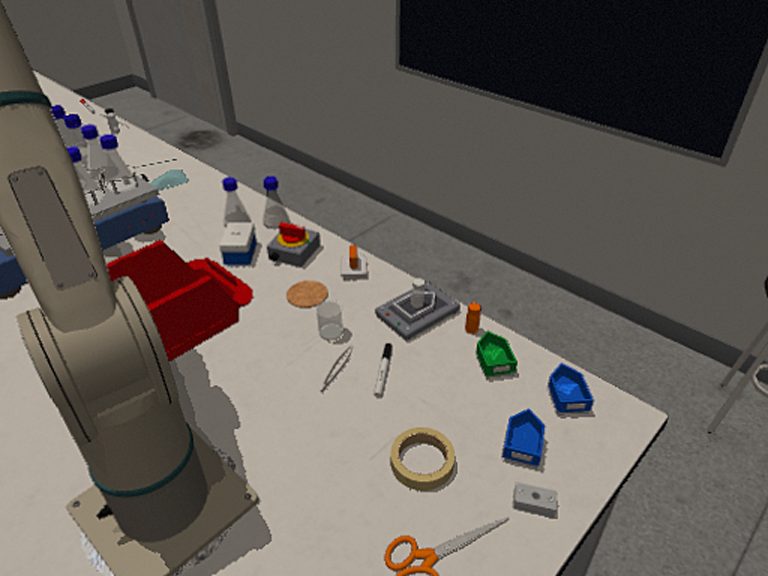

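Top view: blue trays at about (550,262) and (552,322), green decoy (489,269), station (403,267) with vial, lid (317,261), coaster (311,317), isolator (249,281), with the red handle pointing towards upper right/lower left. Scene view confirms two blue trays, and an orange decoy vial beside the station.

```bash
python3 - <<'E'
from h import *
import pickle
t=pickle.load(open('top0.pkl','rb'));s=pickle.load(open('scene0.pkl','rb'))
a=cv2.cvtColor(t['pixels'],cv2.COLOR_RGB2BGR)[145:245,140:400]
a=cv2.resize(a,None,fx=3,fy=3,interpolation=cv2.INTER_CUBIC)
b=cv2.cvtColor(s['pixels'],cv2.COLOR_RGB2BGR)[140:240,150:345]
b=cv2.resize(b,(780,400),interpolation=cv2.INTER_CUBIC)
cv2.imwrite('pics/zt.png',a);cv2.imwrite('pics/zs.png',b)
E
```

```text
(no output)
```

View pics/zt.png

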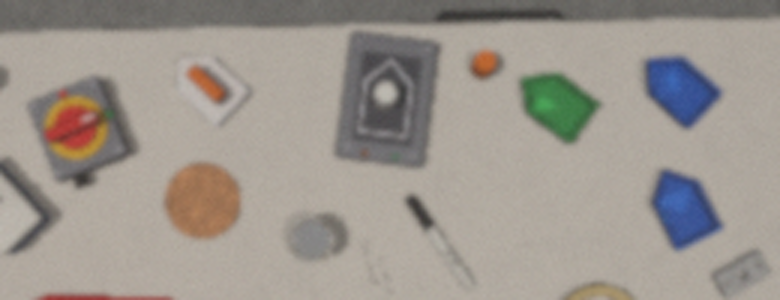

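View pics/zs.png

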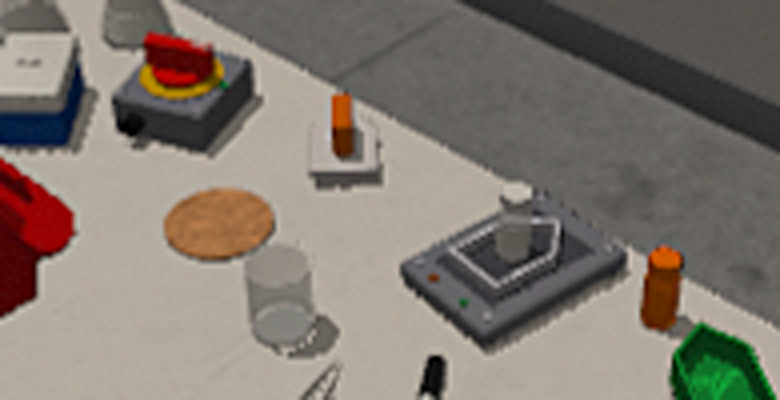

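```bash
cat > fit.py <<'E'
from h import *
from scipy.optimize import minimize
from scipy.ndimage import map_coordinates
OUT=np.array([[-40,-29],[22,-29],[51,0],[22,29],[-40,29]],float)
# foot/mouth: offset polygon by d inward
def inset(d):
    s=d*np.tan(np.pi/8); return np.array([[-40+d,-29+d],[22-s,-29+d],[51-d*2**.5,0],[22-s,29-d],[-40+d,29-d]])
def place(P2,z,p):
    c,s=np.cos(p[2]),np.sin(p[2]); Q=P2@np.array([[c,s],[-s,c]])+p[:2]
    return np.c_[Q,np.full(len(Q),z)]
def hsv(d): return cv2.cvtColor(d['pixels'],cv2.COLOR_RGB2HSV)
def mask(d,lo,hi):
    return (cv2.inRange(cv2.GaussianBlur(hsv(d),(3,3),0) if 0 else hsv(d),lo,hi)>0).astype(np.uint8)
SS=4
def sil(d,sets,x0,y0,w,h):
    m=np.zeros((h*SS,w*SS),np.uint8)
    for P in sets:
        uv=proj(d,P); hull=cv2.convexHull(((uv-[x0-.5,y0-.5])*SS-.5).astype(np.float32))
        cv2.fillConvexPoly(m,np.round(hull*16).astype(np.int32),1,shift=4)
    return cv2.resize(m.astype(np.float32),(w,h),interpolation=cv2.INTER_AREA)
def fit(views,sets_of,p0,scale=(15,15,.4)):
    """views: list of (d, mask float full image); p0 start; returns p, cost (mean mismatch px)"""
    pre=[]
    for d,m in views:
        c=proj(d,[p0[0],p0[1],20])[0]; r=45
        x0,y0=int(max(c[0]-r,0)),int(max(c[1]-r,0)); sub=m[y0:y0+2*r,x0:x0+2*r]
        pre.append((d,cv2.GaussianBlur(sub.astype(np.float32),(0,0),.8),x0,y0))
    def f(p):
        e=0
        for d,sub,x0,y0 in pre:
            h,w=sub.shape; e+=((cv2.GaussianBlur(sil(d,sets_of(p),x0,y0,w,h),(0,0),.8)-sub)**2).sum()
        return e
    sx=np.array([p0]+[np.array(p0)+np.eye(3)[i]*scale[i] for i in range(3)])
    r=minimize(f,p0,method='Nelder-Mead',options=dict(initial_simplex=sx,xatol=.05,fatol=.01,maxiter=400))
    return r.x,r.fun
def tray_sets(z0):
    return lambda p:[np.r_[place(inset(7),z0,p),place(OUT,z0+10,p),place(OUT,z0+38,p)]]
def bar_sets(z0,L=50,T=18,za=18,zb=52):
    B=np.array([[-L/2,-T/2],[L/2,-T/2],[L/2,T/2],[-L/2,T/2]])
    return lambda p:[np.r_[place(B,z0+za,p),place(B,z0+zb,p)]]
BLUE=((105,120,40),(125,255,255))
def blobs(m,amin=60):
    n,l,s,c=cv2.connectedComponentsWithStats(m); return [(s[i,4],c[i],l==i) for i in range(1,n) if s[i,4]>amin]
def find_tray(views,p0):
    """p0 approx x,y; tries yaw starts"""
    best=None
    for y in np.arange(-3,3.2,1.05):
        r=fit(views,tray_sets(0),[p0[0],p0[1],y])
        if best is None or r[1]<best[1]: best=r
    return best
def rim_fit(views,p0):
    mid=inset(2.25); ins=inset(8); out=inset(-4)
    def samp(P):
        Q=np.r_[P,P[:1]]; return np.concatenate([np.linspace(Q[i],Q[i+1],25,endpoint=False) for i in range(5)])
    A,B,C=map(samp,(mid,ins,out))
    G=[(d,cv2.GaussianBlur(d['pixels'].astype(np.float32).mean(2),(0,0),.7)) for d in views]
    def f(p):
        e=0
        for d,g in G:
            v=lambda S,z:map_coordinates(g,proj(d,place(S,z,p))[:,::-1].T,order=1)
            e-=np.clip(v(A,34),0,200).mean()
        return e
    best=None
    for dx in(-8,0,8):
        for dy in (-8,0,8):
            q=np.array(p0)+[dx,dy,0]
            sx=np.array([q]+[q+np.eye(3)[i]*(8,8,.1)[i] for i in range(3)])
            r=minimize(f,q,method='Nelder-Mead',options=dict(initial_simplex=sx,xatol=.02,fatol=.01))
            if best is None or r.fun<best.fun: best=r
    return best.x,best.fun
E
python3 - <<'E'
from fit import *
import pickle
t=pickle.load(open('top0.pkl','rb'));s=pickle.load(open('scene0.pkl','rb'))
g=lambda px,z:ray(t,[np.array(px)/3+[140,145]],z)[0][:2]
mt,ms=mask(t,*BLUE),mask(s,*BLUE)
for b in blobs(mt): print('top blue',b[0],b[1])
for n,px in(('A',(681,90)),('B',(684,210))):
    c=g(px,20)
    for nm,v in(('both',[(t,mt),(s,ms)]),('top',[(t,mt)]),('scene',[(s,ms)])):
        r=find_tray(v,c); print(n,nm,np.round(r[0],3),round(r[1],1))
for nm,v in(('both',[t,s]),('top',[t]),('scene',[s])):
    c=g((382,100),34); r=rim_fit(v,[c[0],c[1],-.1]); print('rim',nm,np.round(r[0],3),r[1])
ORG=((3,150,90),(18,255,255)); mt2,ms2=mask(t,*ORG),mask(s,*ORG)
c=g((207,84),40)
for nm,v in(('both',[(t,mt2),(s,ms2)]),('top',[(t,mt2)]),('scene',[(s,ms2)])):
    r=min((fit(v,bar_sets(0),[c[0],c[1],y]) for y in(-.7,0,.7,1.4)),key=lambda r:r[1]); print('bar',nm,np.round(r[0],3),r[1])
RED=lambda d:mask(d,(0,170,110),(6,255,255))|mask(d,(174,170,110),(180,255,255))
c=g((76,128),65)
for nm,v in(('scene',[(s,RED(s))]),):
    r=min((fit(v,bar_sets(0,64,16,49.5,76.5),[c[0],c[1],y]) for y in(-1.6,-1.2,-.8)),key=lambda r:r[1]); print('handle',nm,np.round(r[0],3),r[1])
m=mask(t,(0,150,100),(32,255,255))|mask(t,(174,150,110),(180,255,255))
print([(b[0],ray(t,[b[1]],z)[0].round(1)) for b in blobs(m,30) for z in (48,) if np.hypot(*(ray(t,[b[1]],48)[0][:2]-c))<60])
print('coaster',g((203,200),5),'vial',g((385,92),84))
# station dark-grey box? isolator box corners from top zoom
print('boxdots',g((63,95),40),g((117,112),40))
E
```

```text
top blue 285 [366.18245614 174.25263158]
top blue 63 [119.85714286 169.87301587]
top blue 282 [367.29787234 214.5106383 ]
top blue 83 [ 37.40963855 250.65060241]
top blue 78 [ 12.37179487 252.20512821]
top blue 75 [ 12.17333333 277.34666667]
top blue 77 [ 38.54545455 278.12987013]
top blue 78 [ 12.41025641 303.58974359]
top blue 67 [ 37.40298507 303.20895522]
A both [ 599.261 -341.213    0.778] 950.7
A top [ 598.32  -342.118    0.779] 271.3
A scene [ 600.115 -340.214    0.783] 678.5
B both [ 4.59341e+02 -3.40333e+02  4.41000e-01] 904.0
B top [ 4.56725e+02 -3.41744e+02  4.34000e-01] 296.8
B scene [ 4.59377e+02 -3.40400e+02  4.40000e-01] 605.8
rim both [531.03  117.019  -0.794] -336.60406494140625
rim top [506.406 115.364  -0.742] -168.56944274902344
rim scene [ 5.87019e+02  7.77850e+01 -2.04000e-01] -169.1900634765625
bar both [614.692 211.489   0.811] 243.47177124023438
bar top [612.43  208.165   0.772] 51.214630126953125
bar scene [623.25  219.991   0.808] 190.37579345703125
handle scene [558.169 368.986  -2.187] 205.38543701171875
[(np.int32(256), array([563. , 361.7,  48. ]))]
coaster [477.73749584 216.71657697] vial [593.21032937   2.11262319]
boxdots [601.39144198 374.44821168] [580.35561246 311.57227817]
```

```bash
python3 - <<'E'
s=open('fit.py').read()
s=s.replace("""        pre.append((d,""","""        n,l,st,cc=cv2.connectedComponentsWithStats(np.ascontiguousarray(sub)); k=min((i for i in range(1,n) if st[i,4]>25),key=lambda i:np.hypot(*(cc[i]+[x0,y0]-c))); sub=(l==k)
        pre.append((d,""")
s=s.replace("e-=np.clip(v(A,34),0,200).mean()","e-=v(A,34).mean()-.5*v(B,28).mean()-.5*v(C,34).mean()-.7*v(A,34).std()*-1*-1")
s=s.replace("ins=inset(8); out=inset(-4)","ins=inset(9); out=inset(-6)")
s=s.replace("-.7*v(A,34).std()*-1*-1","-.3*v(C,34).std()")
open('fit.py','w').write(s)
E
python3 - <<'E'
from fit import *
import pickle
t=pickle.load(open('top0.pkl','rb'));s=pickle.load(open('scene0.pkl','rb'))
g=lambda px,z:ray(t,[np.array(px)/3+[140,145]],z)[0][:2]
mt,ms=mask(t,*BLUE),mask(s,*BLUE)
P={}
for n,px in(('A',(681,90)),('B',(684,210))):
    c=g(px,20)
    for nm,v in(('both',[(t,mt),(s,ms)]),('top',[(t,mt)]),('scene',[(s,ms)])):
        r=find_tray(v,c); print(n,nm,np.round(r[0],3),round(r[1],1)); P[n,nm]=r[0]
for nm,v in(('both',[t,s]),('top',[t]),('scene',[s])):
    c=g((382,100),34); r=rim_fit(v,[c[0],c[1],-.1]); print('rim',nm,np.round(r[0],3),r[1]); P['rim',nm]=r[0]
ORG=((3,150,90),(18,255,255)); mt2,ms2=mask(t,*ORG),mask(s,*ORG)
c=g((207,84),40)
for nm,v in(('both',[(t,mt2),(s,ms2)]),('top',[(t,mt2)]),('scene',[(s,ms2)])):
    r=min((fit(v,bar_sets(0),[c[0],c[1],y]) for y in(-.7,0,.7,1.4)),key=lambda r:r[1]); print('bar',nm,np.round(r[0],3),r[1]); P['bar',nm]=r[0]
RED=lambda d:mask(d,(0,170,60),(6,255,255))|mask(d,(174,170,60),(180,255,255))
c=np.array([563,361.7])
for y in(-1.6,-1.2,-.8):
    r=fit([(s,RED(s))],bar_sets(0,64,16,49.5,76.5),[c[0],c[1],y]); print('handle',np.round(r[0],3),r[1])
P['h']=r[0]
# overlay
out=[]
for d,n,cr in((t,'t',(140,145,400,245)),(s,'s',(150,140,410,280))):
    f=3; im=cv2.resize(cv2.cvtColor(d['pixels'],cv2.COLOR_RGB2BGR)[cr[1]:cr[3],cr[0]:cr[2]],None,fx=f,fy=f,interpolation=cv2.INTER_CUBIC)
    def dr(Q,col): 
        uv=((proj(d,Q)-[cr[0],cr[1]]+.5)*f-.5); cv2.polylines(im,[np.round(uv*8).astype(np.int32)],True,col,1,cv2.LINE_AA,3)
    for k in 'AB': dr(place(OUT,38,P[k,'both']),(0,255,255))
    for w,col in(('both',(0,255,0)),('top',(0,0,255)),('scene',(255,0,255))): dr(place(inset(2.25),34,P['rim',w]),col)
    dr(place(OUT,18,P['bar','both']),(0,255,0)); dr(place(OUT,18,P['bar','both']+[0,0,np.pi]),(0,0,255))
    dr(place(np.array([[-32,-8],[32,-8],[32,8],[-32,8]]),76.5,P['h']),(255,0,0))
    out.append(im)
cv2.imwrite('pics/ov.png',cv2.resize(np.vstack(out),None,fx=.83,fy=.83))
E
```

```text
A both [ 599.261 -341.213    0.778] 118.0
A top [ 598.32  -342.118    0.779] 69.9
A scene [ 600.115 -340.214    0.783] 47.3
B both [ 4.59341e+02 -3.40333e+02  4.41000e-01] 129.8
B top [ 4.56725e+02 -3.41744e+02  4.34000e-01] 73.9
B scene [ 4.59377e+02 -3.40400e+02  4.40000e-01] 54.6
rim both [ 5.89346e+02  1.69500e+00 -1.44000e-01] -44.93070983886719
rim top [ 5.88871e+02  1.56400e+00 -1.46000e-01] -16.98082733154297
rim scene [ 5.90052e+02  1.92100e+00 -1.32000e-01] -28.25238037109375
bar both [615.489 210.611   0.812] 51.913238525390625
bar top [612.43  208.165   0.772] 20.202178955078125
bar scene [628.378 224.783   0.825] 28.241960525512695
handle [559.014 357.252  -1.489] 15.140498161315918
handle [558.958 356.796  -1.472] 15.181321144104004
handle [559.064 356.892  -1.475] 15.226609230041504
```

View pics/ov.png

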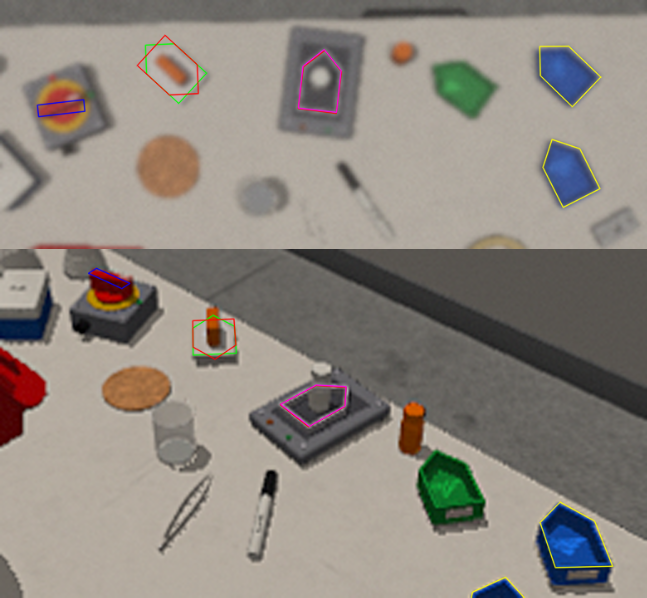

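```bash
python3 - <<'E'
from fit import *
import pickle
t=pickle.load(open('top0.pkl','rb'));s=pickle.load(open('scene0.pkl','rb'))
B=lambda L,T:np.array([[-L/2,-T/2],[L/2,-T/2],[L/2,T/2],[-L/2,T/2]])
th=np.linspace(0,2*np.pi,24,endpoint=False); C=26*np.c_[np.cos(th),np.sin(th)]
hs=lambda p:[np.r_[place(B(64,16),49.5,p),place(B(64,16),76.5,p)],np.r_[place(C,40,p),place(C,49.5,p)]]
RED=lambda d:mask(d,(0,150,50),(9,255,255))|mask(d,(172,150,50),(180,255,255))
for nm,v in(('both',[(t,RED(t)),(s,RED(s))]),('top',[(t,RED(t))]),('scene',[(s,RED(s))])):
    r=min((fit(v,hs,[563,361.7,y]) for y in(-1.6,-1.2,-.8)),key=lambda r:r[1]); print('handle',nm,np.round(r[0],3),r[1])
ORG=((2,110,40),(20,255,255))
v=[(t,mask(t,*ORG)),(s,mask(s,*ORG))]
for nm,vv in(('both',v),('top',v[:1]),('scene',v[1:])):
    r=min((fit(vv,bar_sets(0),[612,209,y]) for y in(.4,.8,1.2)),key=lambda r:r[1]); print('bar',nm,np.round(r[0],3),r[1])
    c=proj(s,[612,209,35])[0].astype(int)
print(c); H=hsv(s)
for y in range(c[1]-14,c[1]+16,2): print(y,[tuple(int(q) for q in H[y,x]) for x in range(c[0]-2,c[0]+6,2)])
E
```

```text
handle both [564.551 362.972  -1.455] 60.80643844604492
handle top [563.817 361.859  -1.294] 40.63322448730469
handle scene [566.743 364.725  -1.492] 16.964065551757812
bar both [613.726 209.201   0.809] 12.74034309387207
bar top [613.203 208.46    0.794] 8.378744125366211
bar scene [614.929 211.406   0.81 ] 4.34329891204834
[234 171]
157 [(15, 20, 104), (23, 20, 102), (23, 21, 96), (25, 17, 89)]
159 [(20, 17, 92), (24, 15, 84), (21, 19, 94), (21, 17, 103)]
161 [(17, 27, 152), (25, 15, 101), (18, 13, 98), (15, 11, 97)]
163 [(16, 27, 182), (8, 97, 168), (9, 194, 125), (72, 13, 98)]
165 [(6, 23, 178), (13, 255, 182), (12, 255, 179), (18, 25, 154)]
167 [(8, 23, 179), (13, 255, 182), (13, 255, 178), (21, 22, 153)]
169 [(0, 17, 179), (13, 255, 184), (13, 255, 179), (15, 25, 145)]
171 [(3, 17, 178), (13, 255, 162), (13, 255, 155), (14, 44, 116)]
173 [(140, 4, 180), (11, 255, 81), (13, 255, 86), (11, 73, 73)]
175 [(13, 17, 176), (11, 255, 85), (12, 255, 86), (11, 77, 80)]
177 [(11, 23, 175), (9, 255, 79), (11, 255, 86), (11, 95, 78)]
179 [(14, 21, 183), (12, 37, 117), (13, 52, 79), (23, 10, 98)]
181 [(13, 24, 188), (14, 20, 192), (14, 22, 196), (13, 24, 194)]
183 [(6, 18, 71), (5, 22, 70), (10, 22, 70), (9, 27, 66)]
185 [(13, 31, 75), (13, 24, 73), (15, 21, 73), (20, 23, 68)]
```

Trays, seat and lid (tip upper-left, yaw ≈0.8) are located; the overlay matches. First go above the isolator handle at (564.5, 363).

```bash
cat > mv.py <<'E'
import sys
from h import *
def go(x,y,z,yaw,st=None):
    st=st or ctrl.read_state(); Rt=R.from_euler('xyz',st['tool_rot'])
    T=R.from_euler('xyz',[np.pi,0,yaw]); p=np.array(st['eef_pos'])
    d=Rt.inv().apply(np.array([x,y,z])-p)/10; w=(Rt.inv()*T).as_rotvec()
    print('row',np.r_[d,w].round(2).tolist(),'rows>=',max(np.linalg.norm(d)/5,np.linalg.norm(w)/.15).round(1),
      '| now',p.round(1),st['tool_rot'].round(3),'q7',st['qpos'][6].round(2),'F',st['force'].round(1),'w',round(st['width'],1),'gf',round(st['gripper_force'],1),'t',round(st['clock'],1))
if __name__=='__main__': go(*map(float,sys.argv[1:5]))
E
python3 mv.py 564.5 363 200 1.8
```

```text
row [-45.08, -15.22, 10.33, -0.0, 0.0, 1.08] rows>= 9.7 | now [168.7 627.3 303.1] [-3.14   0.     2.879] q7 -0.02 F [ 0.9 -0.  -0.2] w 85.6 gf 0.0 t 0.1
```

Emit:
{"name": "send_rows", "arguments": {
  "rows": [
    [[-45.1,-15.2,0,0,0,1.08],[-45.1,-15.2,0,0,0,1.08],[-45.1,-15.2,0,0,0,1.08],[-45.1,-15.2,0,0,0,1.08],[-45.1,-15.2,0,0,0,1.08],[-45.1,-15.2,0,0,0,1.08],[-45.1,-15.2,0,0,0,1.08],[-45.1,-15.2,0,0,0,1.08],[-45.1,-15.2,0,0,0,1.08],[-45.1,-15.2,0,0,0,1.08]]
  ]
}}

```text
clock: 1.1
eef_pos: [568.8, 358.9, 303.6]
tool_rot: [3.14, 0.004, 1.793]
force: [0.5, -0.3, -0.8]
width: 85.4
gripper_force: 0.0
```

Emit:
{"name": "send_rows", "arguments": {
  "rows": [
    [[0,0,0,0,0,0],[0,0,5,0,0,0],[0,0,10,0,0,0],[0,0,10,0,0,0],[0,0,10,0,0,0]]
  ]
}}

```text
clock: 1.6
eef_pos: [564.1, 364.4, 203.8]
tool_rot: [-3.14, 0.0, 1.8]
force: [0.4, 0.5, 0.6]
width: 85.5
gripper_force: 0.0
```

```bash
python3 mv.py 564.5 363 128 1.84; python3 -c "
from h import *
d=img('scene'); save(d,'h1.png',5,(140,120,290,220))"
```

```text
row [-0.14, 0.02, 7.58, -0.0, 0.0, -0.04] rows>= 1.5 | now [564.1 364.4 203.8] [-3.14  0.    1.8 ] q7 -0.16 F [0.4 0.5 0.6] w 85.5 gf 0.0 t 1.6
```

View pics/h1.png

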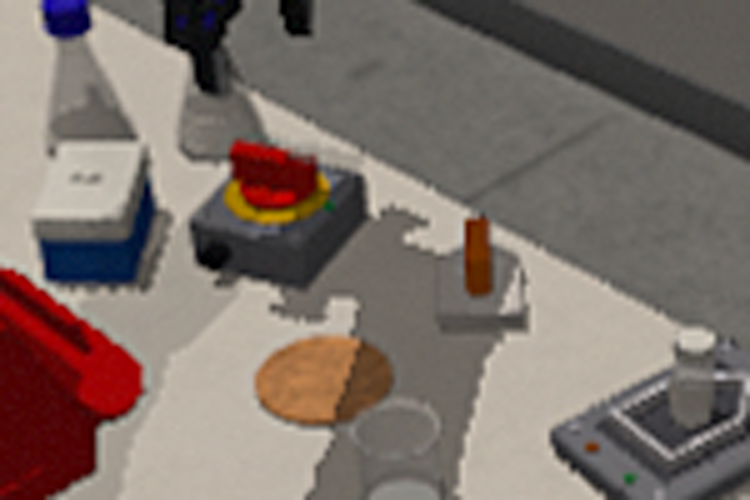

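The handle at crop (270,172) is clear; the gripper is above it. Descend and close gradually to learn the force/closure relation.

Emit:
{"name": "send_rows", "arguments": {
  "rows": [
    [[-0.1,0,3.8,0,0,-0.04],[-0.1,0,7.5,0,0,-0.04],[-0.1,0,7.5,0,0,-0.04],[-0.1,0,7.5,0,0,-0.04]]
  ]
}}

```text
clock: 2.05
eef_pos: [566.2, 363.6, 131.4]
tool_rot: [3.139, -0.001, 1.839]
force: [-0.1, 0.5, -0.0]
width: 85.4
gripper_force: 0.0
```

Emit:
{"name": "send_rows", "arguments": {
  "rows": [
    [[0,0,0,0,0,0],[0,0,0,0,0,0],[0,0,0,0,0,0],[0,0,0,0,0,0],[0,0,0,0,0,0],[0,0,0,0,0,0],[0,0,0,0,0,0],[0,0,0,0,0,0],[0,0,0,0,0,0],[0,0,0,0,0,0]]
  ],
  "grip": 195
}}

```text
clock: 3.05
eef_pos: [564.8, 362.8, 128.8]
tool_rot: [-3.141, 0.0, 1.839]
force: [-1.6, 0.1, 0.8]
width: 20.3
gripper_force: 0.9
```

Emit:
{"name": "send_rows", "arguments": {
  "rows": [
    [[0,0,0,0,0,0],[0,0,0,0,0,0],[0,0,0,0,0,0],[0,0,0,0,0,0]]
  ],
  "grip": 205
}}

```text
clock: 3.45
eef_pos: [564.3, 362.7, 128.8]
tool_rot: [-3.14, 0.0, 1.839]
force: [-4.9, -2.8, 3.4]
width: 17.1
gripper_force: 16.8
```

Emit:
{"name": "send_rows", "arguments": {
  "rows": [
    [[0,0,0,0,0,0],[0,0,0,0,0,0],[0,0,0,0,0,0],[0,0,0,0,0,0]]
  ],
  "grip": 215
}}

```text
clock: 3.85
eef_pos: [564.3, 362.7, 129.0]
tool_rot: [-3.14, 0.0, 1.841]
force: [-5.4, -1.5, 5.2]
width: 15.6
gripper_force: 56.5
```

Emit:
{"name": "send_rows", "arguments": {
  "rows": [
    [[0,0,0,0,0,0],[0,0,0,0,0,0],[0,0,0,0,0,0],[0,0,0,0,0,0]]
  ],
  "grip": 225
}}

```text
clock: 4.25
eef_pos: [564.3, 362.7, 129.0]
tool_rot: [-3.14, 0.0, 1.841]
force: [-5.9, -2.1, 4.9]
width: 15.7
gripper_force: 56.5
```

Emit:
{"name": "send_rows", "arguments": {
  "rows": [
    [[0,0,0,0,0,-0.14],[0,0,0,0,0,-0.28],[0,0,0,0,0,-0.42],[0,0,0,0,0,-0.56],[0,0,0,0,0,-0.7],[0,0,0,0,0,-0.84],[0,0,0,0,0,-0.98],[0,0,0,0,0,-1.12],[0,0,0,0,0,-1.26],[0,0,0,0,0,-1.4]]
  ]
}}

```text
clock: 5.25
eef_pos: [563.0, 361.5, 129.0]
tool_rot: [-3.139, -0.005, -3.04]
force: [-8.9, -4.6, 9.0]
width: 14.8
gripper_force: 59.1
```

Emit:
{"name": "send_rows", "arguments": {
  "rows": [
    [[0,0,0,0,0,-0.05],[0,0,0,0,0,-0.1],[0,0,0,0,0,-0.15],[0,0,0,0,0,-0.15],[0,0,0,0,0,-0.15]]
  ]
}}

```text
clock: 5.75
eef_pos: [563.0, 361.2, 129.0]
tool_rot: [-3.139, -0.006, -2.895]
force: [-10.0, -4.8, 8.7]
width: 14.7
gripper_force: 59.3
```

```bash
python3 -c "
from h import *
s=ctrl.read_state();print(s['torque'],s['tool_rot'],s['force'],s['qpos'][6])"
```

```text
[-1.00065884  2.00571078  0.13674536] [-3.13948437 -0.00573626 -2.89541711] [-9.95324227 -4.79827259  8.70003451] 1.0438630437267533
```

Emit:
{"name": "send_rows", "arguments": {
  "rows": [
    [[0,0,0,0,0,-0.05],[0,0,0,0,0,-0.08],[0,0,0,0,0,-0.08],[0,0,0,0,0,-0.08]]
  ]
}}

```text
clock: 6.15
eef_pos: [563.1, 361.1, 129.0]
tool_rot: [-3.14, -0.006, -2.816]
force: [-8.5, -4.1, 10.3]
width: 14.4
gripper_force: 59.4
```

```bash
python3 -c "
from h import *
s=ctrl.read_state();print(s['torque'],s['tool_rot'],s['force'],s['qpos'][6])
d=img('scene'); save(d,'h2.png',5,(160,120,260,200))"
```

```text
[-1.09031375  2.0090998   0.08483048] [-3.13969042 -0.00589487 -2.81560351] [-8.49477378 -4.10360146 10.27540989] 1.1037927554855522
```

View pics/h2.png

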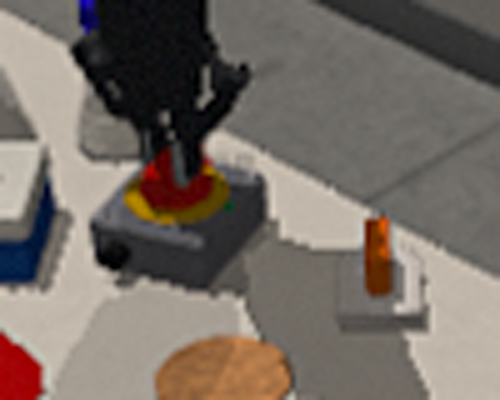

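Emit:
{"name": "send_rows", "arguments": {
  "rows": [
    [[0,0,0,0,0,-0.07],[0,0,0,0,0,-0.12],[0,0,0,0,0,-0.12],[0,0,0,0,0,-0.12]]
  ]
}}

```text
clock: 6.6
eef_pos: [563.4, 361.0, 129.1]
tool_rot: [3.141, -0.006, -2.702]
force: [-9.2, -5.0, 9.6]
width: 14.6
gripper_force: 72.4
```

```bash
python3 -c "
from h import *
s=ctrl.read_state();print(s['torque'],s['tool_rot'],s['force'],s['width'])"
```

```text
[-1.01873022  1.92772628 -1.62366776] [ 3.14142002 -0.00587748 -2.7023187 ] [-9.2059211  -4.99855091  9.64903399] 14.643138022380635
```

Emit:
{"name": "send_rows", "arguments": {
  "rows": [
    [[0,0,0,0,0,0],[0,0,0,0,0,0],[0,0,0,0,0,0],[0,0,0,0,0,0],[0,0,0,0,0,0],[0,0,0,0,0,0]]
  ],
  "grip": 100
}}

```text
clock: 7.2
eef_pos: [565.2, 362.9, 128.8]
tool_rot: [3.141, 0.0, -2.694]
force: [0.4, -0.6, 0.2]
width: 51.9
gripper_force: 0.0
```

Emit:
{"name": "send_rows", "arguments": {
  "rows": [
    [[0,0,-4,0,0,0],[0,0,-9,0,0,0],[0,0,-14,0,0,0],[0,0,-15,0,0,0],[0,0,-15,0,0,0]]
  ]
}}

```text
clock: 7.7
eef_pos: [566.0, 363.5, 281.7]
tool_rot: [3.141, 0.005, -2.695]
force: [-0.2, -0.4, -0.2]
width: 51.9
gripper_force: 0.0
```

```bash
python3 -c "
from h import *
d=img('scene'); save(d,'h3.png',5,(160,120,260,200))
import pickle;pickle.dump(d,open('s1.pkl','wb'))"
```

```text
(no output)
```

View pics/h3.png

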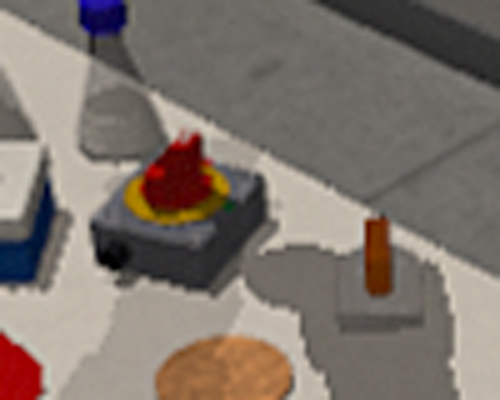

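Handle is end-on at crop (180,170), against the off stop (torque −1.6 N m). Now the vial and coaster.

```bash
python3 - <<'E'
from fit import *
import pickle
t=pickle.load(open('top0.pkl','rb'));s=pickle.load(open('scene0.pkl','rb'))
th=np.linspace(0,2*np.pi,32,endpoint=False); U=np.c_[np.cos(th),np.sin(th)]
cs=lambda p:[np.r_[place(45*U,0,p),place(45*U,5,p)]]
ORG=((5,80,90),(16,200,255)); v=[(t,mask(t,*ORG)),(s,mask(s,*ORG))]
for vv in(v,v[:1],v[1:]):
    r=fit(vv,cs,[478,217,0]); print('coaster',r[0].round(1),r[1])
# vial cap: bright in gray surround
cap=lambda p:[np.r_[place(14*U,72,p),place(14*U,84,p)]]
def br(d): 
    m=(d['pixels'].min(2)>125).astype(np.uint8); 
    c=proj(d,[594,2,78])[0].astype(int); o=np.zeros_like(m); r=9 if d is t else 6
    o[c[1]-r:c[1]+r,c[0]-r:c[0]+r]=m[c[1]-r:c[1]+r,c[0]-r:c[0]+r]; return o
for d in(t,s):
    b=br(d); c=proj(d,[594,2,78])[0].astype(int); print(d['pixels'].min(2)[c[1]-7:c[1]+8,c[0]-7:c[0]+8])
E
python3 mv.py 594 2 240 1.55
```

```text
coaster [4.794e+02 2.194e+02 2.000e-01] 22.697620391845703
coaster [4.786e+02 2.185e+02 2.000e-01] 12.594650268554688
coaster [4.807e+02 2.210e+02 2.000e-01] 5.999340057373047
[[ 78  78  86 103 114 114 109  93  81  81  94 112 115  98  83]
 [ 80  91 108 118 119 107  92  83  76  75  82  98 118 114  94]
 [ 97 109 121 114 105  86  80  79  78  76  78  88 107 121 115]
 [115 123 117 103  90  91 100 102  97  91  82  79  92 113 117]
 [123 120 101  88  97 112 128 137 133 118  94  79  78  94 113]
 [125 114  92  89 118 142 155 160 158 144 117  85  71  78  96]
 [124 109  88 102 136 159 171 171 170 162 135  97  70  65  86]
 [116 105  88 113 147 166 174 175 174 167 145 111  76  62  85]
 [108 100  90 114 148 167 173 175 172 170 153 115  78  66  87]
 [107  90  85 106 138 155 169 171 172 159 141 102  72  66  96]
 [105  90  78  92 116 139 157 160 158 143 118  87  66  66  94]
 [105  89  75  81 102 119 130 131 125 116  93  73  67  73  97]
 [114  88  79  81  90  96 105 103  98  90  77  66  66  81  96]
 [114  87  77  79  82  84  88  85  81  80  76  71  75  86  99]
 [112  89  80  77  79  75  79  81  79  75 
[... 429 characters left out ...]
 172 170 173 180 170  76  87 112]
 [157 158 160 146  75 131 157 171 171 164 151 134  87 109 125]
 [157 159 160 154  86  67  95 139 137 119  77  66  89  86 104]
 [159 161 162 162 124  71  75  79  70  67  71  78  86  90 100]
 [160 162 161 145 125  84  72  76  78  77  77  84  65  71  90]
 [161 148 136 103 108 105  97  98  95  87  80  88  52  45  59]
 [135 103  83  88 110 124 123 121 116 113 108 110 128 132 103]
 [ 82  90 111 114 106 118 110 114 119 118 116 122 164 168 135]
 [117 148 135 124  97  88  89  89  91  88  90  83  64  63  63]]
row [12.99, -33.77, 3.91, 0.0, 0.0, 2.04] rows>= 13.6 | now [565.1 362.7 279.2] [-3.142e+00  1.000e-03 -2.695e+00] q7 1.24 F [-0.9  0.2 -0.1] w 51.5 gf 0.0 t 7.8
```

```bash
python3 - <<'E'
from h import *
import pickle
t=pickle.load(open('top0.pkl','rb'));s=pickle.load(open('scene0.pkl','rb'))
print(ray(t,[proj(t,[594,2,78])[0].astype(int)+[.1,.4]],83)); print(ray(s,[proj(s,[594,2,78])[0].astype(int)+[1.0,-1.6]],84))
E
```

```text
[[594.22534756   2.86211507  83.        ]]
[[596.43125    1.750249  84.      ]]
```

Emit:
{"name": "send_rows", "arguments": {
  "rows": [
    [[13,-33.8,3.9,0,0,2.04],[13,-33.8,3.9,0,0,2.04],[13,-33.8,3.9,0,0,2.04],[13,-33.8,3.9,0,0,2.04],[13,-33.8,3.9,0,0,2.04],[13,-33.8,3.9,0,0,2.04],[13,-33.8,3.9,0,0,2.04],[13,-33.8,3.9,0,0,2.04],[13,-33.8,3.9,0,0,2.04],[13,-33.8,3.9,0,0,2.04]]
  ],
  "grip": 90
}}

```text
clock: 8.75
eef_pos: [592.5, 0.2, 237.2]
tool_rot: [-3.137, -0.002, 2.08]
force: [-0.7, 0.5, -0.6]
width: 55.1
gripper_force: 0.0
```

```bash
python3 mv.py 594 2 240 1.55
```

```text
row [0.09, 0.22, -0.28, -0.01, -0.0, 0.53] rows>= 3.5 | now [5.925e+02 2.000e-01 2.372e+02] [-3.137e+00 -2.000e-03  2.080e+00] q7 0.57 F [-0.7  0.5 -0.6] w 55.1 gf 0.0 t 8.8
```

Emit:
{"name": "send_rows", "arguments": {
  "rows": [
    [[0.1,0.3,4,0,0,0],[0.1,0.3,8,0,0,0],[0.1,0.3,12,0,0,0],[0.1,0.3,12,0,0,0],[0.1,0.3,12,0,0,0],[0.1,0.3,12,0,0,0]]
  ],
  "grip": 110
}}

```text
clock: 9.35
eef_pos: [596.9, 3.9, 121.2]
tool_rot: [3.14, 0.001, 2.089]
force: [0.9, 0.7, 1.1]
width: 48.8
gripper_force: 0.0
```

Emit:
{"name": "send_rows", "arguments": {
  "rows": [
    [[0,0,0,0,0,0],[0,0,0,0,0,0],[0,0,0,0,0,0],[0,0,0,0,0,0]]
  ],
  "grip": 155
}}

```text
clock: 9.75
eef_pos: [596.4, 4.2, 120.6]
tool_rot: [3.141, 0.0, 2.089]
force: [-0.1, 0.6, 0.5]
width: 33.6
gripper_force: 0.0
```

Emit:
{"name": "send_rows", "arguments": {
  "rows": [
    [[0,0,0,0,0,0],[0,0,0,0,0,0],[0,0,0,0,0,0],[0,0,0,0,0,0]]
  ],
  "grip": 172
}}

```text
clock: 10.15
eef_pos: [596.1, 4.1, 119.8]
tool_rot: [-3.141, -0.0, 2.089]
force: [0.1, 0.1, -0.3]
width: 27.8
gripper_force: 0.1
```

Emit:
{"name": "send_rows", "arguments": {
  "rows": [
    [[0,0,0,0,0,0],[0,0,0,0,0,0],[0,0,0,0,0,0]]
  ],
  "grip": 175
}}

```text
clock: 10.45
eef_pos: [596.2, 4.2, 119.8]
tool_rot: [-3.142, -0.0, 2.089]
force: [-0.2, 0.2, -0.5]
width: 26.5
gripper_force: 4.9
```

```bash
python3 mv.py 479.5 219 240 2.089
```

```text
row [24.44, 0.5, -12.02, -0.0, -0.0, -0.0] rows>= 5.4 | now [596.2   4.2 119.8] [-3.142 -0.     2.089] q7 0.59 F [-0.2  0.2 -0.5] w 26.5 gf 4.9 t 10.4
```

Emit:
{"name": "send_rows", "arguments": {
  "rows": [
    [[0,0,0,0,0,0],[0,0,0,0,0,0],[0,0,0,0,0,0]]
  ],
  "grip": 178
}}

```text
clock: 10.75
eef_pos: [596.2, 4.2, 119.9]
tool_rot: [3.142, -0.0, 2.089]
force: [-0.2, -0.3, 0.8]
width: 26.1
gripper_force: 19.4
```

Emit:
{"name": "send_rows", "arguments": {
  "rows": [
    [[0,0,-1.5,0,0,0],[0,0,-4,0,0,0],[0,0,-8,0,0,0],[0,0,-11,0,0,0],[0,0,-12,0,0,0],[0,0,-12,0,0,0]]
  ]
}}

```text
clock: 11.35
eef_pos: [597.0, 4.2, 242.2]
tool_rot: [3.138, 0.002, 2.089]
force: [-0.0, 0.8, -0.3]
width: 26.4
gripper_force: 19.4
```

Emit:
{"name": "send_rows", "arguments": {
  "rows": [
    [[3,0,0,0,0,0],[7,0.1,0,0,0,0],[11,0.2,0,0,0,0],[15,0.3,0,0,0,0],[19,0.4,0,0,0,0],[22,0.5,0,0,0,0],[24,0.5,0,0,0,0],[24.4,0.5,0,0,0,0],[24.4,0.5,0,0,0,0]]
  ]
}}

```text
clock: 12.25
eef_pos: [479.1, 218.5, 239.0]
tool_rot: [-3.14, 0.0, 2.09]
force: [0.4, -0.3, -0.3]
width: 26.1
gripper_force: 19.4
```

```bash
python3 mv.py 479.5 219 103.8 2.089
```

```text
row [0.03, 0.09, 13.52, -0.0, 0.0, 0.0] rows>= 2.7 | now [479.1 218.5 239. ] [-3.14  0.    2.09] q7 0.17 F [ 0.4 -0.3 -0.3] w 26.1 gf 19.4 t 12.2
```

Emit:
{"name": "send_rows", "arguments": {
  "rows": [
    [[0,0.1,4,0,0,0],[0,0.1,8,0,0,0],[0,0.1,11,0,0,0],[0,0.1,12.5,0,0,0],[0,0.1,13,0,0,0],[0,0.1,13.3,0,0,0],[0,0.1,13.5,0,0,0],[0,0.1,13.6,0,0,0],[0,0.1,13.6,0,0,0]]
  ]
}}

```text
clock: 13.15
eef_pos: [480.9, 219.2, 104.5]
tool_rot: [3.14, 0.0, 2.089]
force: [0.8, -0.1, -0.6]
width: 26.2
gripper_force: 19.4
```

Emit:
{"name": "send_rows", "arguments": {
  "rows": [
    [[0,0,0,0,0,0],[0,0,0,0,0,0],[0,0,0,0,0,0],[0,0,0,0,0,0],[0,0,0,0,0,0]]
  ],
  "grip": 165
}}

```text
clock: 13.65
eef_pos: [480.5, 219.1, 103.9]
tool_rot: [-3.142, -0.0, 2.089]
force: [0.1, 0.0, -0.8]
width: 29.8
gripper_force: 0.0
```

Emit:
{"name": "send_rows", "arguments": {
  "rows": [
    [[0,0,0,0,0,0],[0,0,0,0,0,0],[0,0,0,0,0,0],[0,0,0,0,0,0],[0,0,0,0,0,0]]
  ],
  "grip": 100
}}

```text
clock: 14.15
eef_pos: [480.5, 219.1, 103.9]
tool_rot: [-3.142, -0.0, 2.089]
force: [-0.3, 0.5, 0.5]
width: 51.6
gripper_force: 0.0
```

Emit:
{"name": "send_rows", "arguments": {
  "rows": [
    [[0,0,-2,0,0,0],[0,0,-6,0,0,0],[0,0,-11,0,0,0],[0,0,-16,0,0,0],[0,0,-16,0,0,0]]
  ]
}}

```text
clock: 14.65
eef_pos: [483.8, 220.3, 270.2]
tool_rot: [3.129, 0.001, 2.088]
force: [1.0, 0.3, 0.6]
width: 52.2
gripper_force: 0.0
```

```bash
python3 mv.py 599.3 -341.2 240 0.778; python3 -c "
from h import *
d=img('scene'); save(d,'v1.png',4,(160,120,350,240))"
```

```text
row [-54.51, -17.78, 2.83, 0.01, -0.01, 1.31] rows>= 11.5 | now [483.8 220.3 270.2] [3.129e+00 1.000e-03 2.088e+00] q7 0.17 F [1.  0.3 0.6] w 52.2 gf 0.0 t 14.7
```

View pics/v1.png

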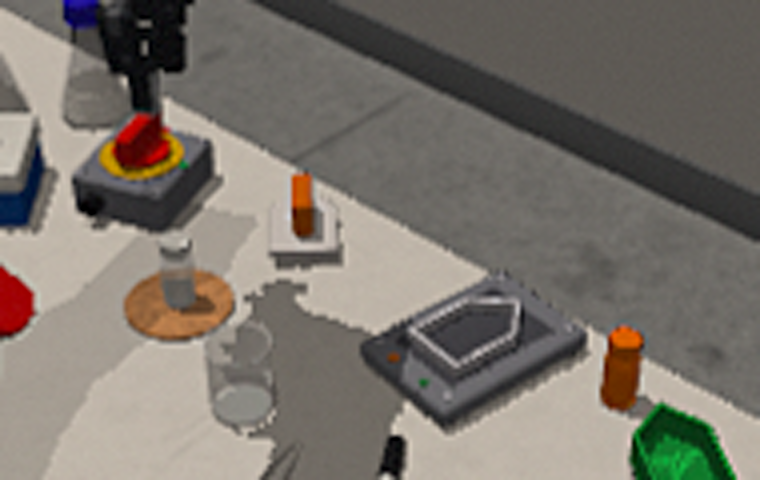

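Vial stands on the coaster (crop (178,270)); seat is empty. Go over tray A, open fully.

Emit:
{"name": "send_rows", "arguments": {
  "rows": [
    [[-4,-1.3,0,0,0,0.12],[-9,-2.9,0,0,0,0.26],[-14,-4.5,0,0,0,0.4],[-19,-6.2,0,0,0,0.54],[-24,-7.8,0,0,0,0.67],[-29,-9.4,0,0,0,0.8],[-34,-11,0,0,0,0.93],[-39,-12.6,0,0,0,1.06],[-44,-14.2,0,0,0,1.19],[-48,-15.6,0,0,0,1.31]]
  ],
  "grip": 0
}}

```text
clock: 15.7
eef_pos: [579.8, -264.2, 262.1]
tool_rot: [-3.139, 0.001, 0.774]
force: [1.8, 0.4, 0.2]
width: 85.8
gripper_force: 0.0
```

Emit:
{"name": "send_rows", "arguments": {
  "rows": [
    [[0,0,0,0,0,0],[0,0,0,0,0,0]]
  ]
}}

```text
clock: 15.9
eef_pos: [579.0, -263.8, 261.9]
tool_rot: [-3.139, 0.002, 0.776]
force: [-0.0, 0.0, -0.5]
width: 85.5
gripper_force: 0.0
```

```bash
cat > look.py <<'E'
from fit import *
import sys,pickle
t=img('top');s=img('scene'); pickle.dump((t,s),open('last.pkl','wb'))
mt,ms=mask(t,*BLUE),mask(s,*BLUE)
def tr(n,c,vs=('both','top','scene')):
    for nm,v in(('both',[(t,mt),(s,ms)]),('top',[(t,mt)]),('scene',[(s,ms)])):
        if nm in vs:
            r=find_tray(v,c); print(n,nm,np.round(r[0],3),round(r[1],1))
def rim():
    for nm,v in(('both',[t,s]),('top',[t]),('scene',[s])):
        r=rim_fit(v,[590,2,-.14]); print('rim',nm,np.round(r[0],3),r[1])
ORG=((2,110,40),(20,255,255))
def lid():
    v=[(t,mask(t,*ORG)),(s,mask(s,*ORG))]
    for nm,vv in(('both',v),('top',v[:1]),('scene',v[1:])):
        r=min((fit(vv,bar_sets(0),[613,209,y]) for y in(.4,.8,1.2)),key=lambda r:r[1]); print('lid',nm,np.round(r[0],3),r[1])
E
python3 - <<'E'
from look import *
tr('A',[599,-341]);tr('B',[459,-340]);rim()
E
python3 mv.py 599.3 -341.2 240 0.778
```

```text
A both [ 600.099 -340.323    0.798] 496.2
A top [ 582.21  -313.57     2.033] 420.9
A scene [ 599.776 -340.972    0.791] 54.1
B both [ 4.58492e+02 -3.40361e+02  4.40000e-01] 246.3
B top [ 445.597 -346.636    1.869] 178.9
B scene [ 4.59471e+02 -3.40062e+02  4.35000e-01] 52.1
rim both [ 5.89128e+02  1.59100e+00 -1.44000e-01] -52.04063415527344
rim top [ 5.88719e+02  1.43300e+00 -1.45000e-01] -18.747440338134766
rim scene [ 5.89564e+02  1.79100e+00 -1.42000e-01] -33.47249221801758
row [-4.28, 7.08, 2.21, -0.0, -0.0, 0.0] rows>= 1.7 | now [ 579.9 -260.8  262.4] [-3.138 -0.     0.781] q7 -0.05 F [-0.1  0.4  0.5] w 85.1 gf 0.0 t 16.0
```

Emit:
{"name": "send_rows", "arguments": {
  "rows": [
    [[-2,3.5,2,0,0,0],[-4,7,6,0,0,0],[-4.2,7.1,10,0,0,0],[-4.2,7.1,14,0,0,0],[-4.2,7.1,14,0,0,0]]
  ]
}}

```text
clock: 16.5
eef_pos: [597.3, -338.0, 117.4]
tool_rot: [-3.128, 0.001, 0.781]
force: [-0.4, 1.1, -1.1]
width: 85.3
gripper_force: 0.0
```

```bash
python3 mv.py 599.6 -341 84 0.785
```

```text
row [-0.04, 0.42, 3.33, -0.01, 0.0, -0.0] rows>= 0.7 | now [ 597.3 -338.   117.4] [-3.128e+00  1.000e-03  7.810e-01] q7 0.08 F [-0.4  1.1 -1.1] w 85.3 gf 0.0 t 16.5
```

Emit:
{"name": "send_rows", "arguments": {
  "rows": [
    [[0,0,0,0,0,0],[0,0,0,0,0,0],[0,0,0,0,0,0]]
  ]
}}

```text
clock: 16.8
eef_pos: [601.8, -342.9, 126.9]
tool_rot: [3.137, -0.001, 0.78]
force: [0.6, 0.1, 0.1]
width: 85.4
gripper_force: 0.0
```

```bash
python3 mv.py 599.6 -341 84 0.785
```

```text
row [-0.03, -0.31, 4.28, 0.0, -0.0, -0.01] rows>= 0.9 | now [ 601.8 -342.9  126.9] [ 3.137e+00 -1.000e-03  7.800e-01] q7 0.08 F [0.6 0.1 0.1] w 85.4 gf 0.0 t 16.8
```

Emit:
{"name": "send_rows", "arguments": {
  "rows": [
    [[0,0,0.5,0,0,0],[0,0,1,0,0,0],[0,0,1.5,0,0,0],[0,0,1.5,0,0,0],[0,0,1.5,0,0,0],[0,0,1.5,0,0,0]]
  ]
}}

```text
clock: 17.4
eef_pos: [600.2, -342.9, 108.9]
tool_rot: [3.142, 0.0, 0.779]
force: [-0.4, -0.0, 0.5]
width: 85.3
gripper_force: 0.0
```

```bash
python3 mv.py 599.6 -341 84 0.785
```

```text
row [0.09, -0.18, 2.49, 0.0, 0.0, -0.01] rows>= 0.5 | now [ 600.2 -342.9  108.9] [3.142 0.    0.779] q7 0.08 F [-0.4 -0.   0.5] w 85.3 gf 0.0 t 17.4
```

Emit:
{"name": "send_rows", "arguments": {
  "rows": [
    [[0.1,-0.2,0.8,0,0,0],[0.1,-0.2,1.6,0,0,0],[0.1,-0.2,2.2,0,0,0],[0.1,-0.2,2.5,0,0,0],[0.1,-0.2,2.5,0,0,0],[0.1,-0.2,2.5,0,0,0]]
  ]
}}

```text
clock: 18.0
eef_pos: [599.5, -340.8, 83.9]
tool_rot: [3.141, 0.0, 0.779]
force: [-0.6, -0.3, 1.3]
width: 85.7
gripper_force: 0.0
```

Emit:
{"name": "send_rows", "arguments": {
  "rows": [
    [[0,0,0,0,0,0],[0,0,0,0,0,0],[0,0,0,0,0,0],[0,0,0,0,0,0],[0,0,0,0,0,0],[0,0,0,0,0,0]]
  ],
  "grip": 78
}}

```text
clock: 18.6
eef_pos: [599.6, -340.6, 83.9]
tool_rot: [3.141, -0.0, 0.779]
force: [0.5, 0.1, -0.2]
width: 59.5
gripper_force: 0.0
```

Emit:
{"name": "send_rows", "arguments": {
  "rows": [
    [[0,0,0,0,0,0],[0,0,0,0,0,0],[0,0,0,0,0,0],[0,0,0,0,0,0]]
  ],
  "grip": 85
}}

```text
clock: 19.0
eef_pos: [599.7, -340.8, 84.2]
tool_rot: [3.141, -0.0, 0.779]
force: [-0.5, 1.6, 3.8]
width: 57.6
gripper_force: 34.1
```

Emit:
{"name": "send_rows", "arguments": {
  "rows": [
    [[0,0,0,0,0,0],[0,0,0,0,0,0],[0,0,-1,0,0,0],[0,0,-3,0,0,0],[0,0,-6,0,0,0],[0,0,-9,0,0,0],[0,0,-12,0,0,0],[0,0,-14,0,0,0],[0,0,-15,0,0,0],[0,0,-15,0,0,0]]
  ],
  "grip": 84
}}

```text
clock: 20.0
eef_pos: [599.9, -340.9, 235.2]
tool_rot: [3.14, -0.001, 0.779]
force: [0.5, 0.3, -0.7]
width: 57.9
gripper_force: 33.7
```

```bash
python3 mv.py 589.1 1.6 235 -0.144
```

```text
row [23.29, -25.14, -0.02, 0.0, -0.0, 0.92] rows>= 6.9 | now [ 599.9 -340.9  235.2] [ 3.14e+00 -1.00e-03  7.79e-01] q7 0.03 F [ 0.5  0.3 -0.7] w 57.9 gf 33.7 t 20.0
```

Emit:
{"name": "send_rows", "arguments": {
  "rows": [
    [[1.5,-1.7,0,0,0,0.05],[4,-4.3,0,0,0,0.15],[7,-7.5,0,0,0,0.27],[10,-10.8,0,0,0,0.4],[13,-14,0,0,0,0.52],[16,-17.2,0,0,0,0.64],[19,-20.4,0,0,0,0.76],[21.5,-23.2,0,0,0,0.86],[22.9,-24.7,0,0,0,0.91],[23.3,-25.1,0,0,0,0.92]]
  ]
}}

```text
clock: 21.0
eef_pos: [588.2, 5.8, 231.9]
tool_rot: [-3.141, 0.004, -0.137]
force: [0.8, 0.1, -0.6]
width: 57.4
gripper_force: 33.7
```

Emit:
{"name": "send_rows", "arguments": {
  "rows": [
    [[0,0,1,0,0,0],[0,0,3,0,0,0],[0,0,5,0,0,0],[0,0,7,0,0,0],[0,0,8,0,0,0],[0,0,8.5,0,0,0],[0,0,8.5,0,0,0],[0,0,8.5,0,0,0],[0,0,8.5,0,0,0],[0,0,8.5,0,0,0]]
  ]
}}

```text
clock: 22.0
eef_pos: [589.5, 1.7, 149.6]
tool_rot: [-3.141, -0.001, -0.141]
force: [0.3, 0.6, -0.8]
width: 57.7
gripper_force: 33.7
```

```bash
python3 mv.py 589.1 1.6 108.2 -0.144; python3 - <<'E'
from look import *
st=ctrl.read_state(); z0=st['eef_pos'][2]-84.2; print('tray z',z0)
r=fit([(s,ms)],tray_sets(z0),[589,2,-.144]); print('held scene',r[0].round(3),r[1])
E
```

```text
row [-0.04, 0.02, 4.14, -0.0, -0.0, 0.0] rows>= 0.8 | now [589.5   1.7 149.6] [-3.141e+00 -1.000e-03 -1.410e-01] q7 -1.05 F [ 0.3  0.6 -0.8] w 57.7 gf 33.7 t 22.0
tray z 65.15021733436065
held scene [579.213  12.187   0.662] 110.20812225341797
```

Emit:
{"name": "send_rows", "arguments": {
  "rows": [
    [[0,0,0.8,0,0,0],[0,0,1.6,0,0,0],[0,0,2.4,0,0,0],[0,0,2.9,0,0,0],[0,0,2.9,0,0,0],[0,0,2.9,0,0,0]]
  ]
}}

```text
clock: 22.7
eef_pos: [589.1, 1.5, 119.7]
tool_rot: [3.141, 0.0, -0.141]
force: [-0.5, 0.4, -0.6]
width: 57.4
gripper_force: 33.7
```

Emit:
{"name": "send_rows", "arguments": {
  "rows": [
    [[0,0,0.1,0,0,0],[0,0,0.2,0,0,0],[0,0,0.3,0,0,0],[0,0,0.4,0,0,0],[0,0,0.5,0,0,0],[0,0,0.5,0,0,0]]
  ]
}}

```text
clock: 23.3
eef_pos: [589.0, 1.7, 114.8]
tool_rot: [-3.142, 0.0, -0.141]
force: [0.2, 0.1, -0.7]
width: 57.5
gripper_force: 33.7
```

Emit:
{"name": "send_rows", "arguments": {
  "rows": [
    [[0,0,0.1,0,0,0],[0,0,0.2,0,0,0],[0,0,0.3,0,0,0],[0,0,0.4,0,0,0],[0,0,0.4,0,0,0],[0,0,0.4,0,0,0]]
  ]
}}

```text
clock: 23.9
eef_pos: [589.1, 1.7, 110.8]
tool_rot: [3.142, 0.0, -0.141]
force: [-0.6, -0.1, -1.2]
width: 57.2
gripper_force: 33.7
```

Emit:
{"name": "send_rows", "arguments": {
  "rows": [
    [[0,0,0.05,0,0,0],[0,0,0.1,0,0,0],[0,0,0.15,0,0,0],[0,0,0.2,0,0,0],[0,0,0.25,0,0,0],[0,0,0.25,0,0,0]]
  ]
}}

```text
clock: 24.5
eef_pos: [589.1, 1.7, 108.3]
tool_rot: [3.142, 0.0, -0.141]
force: [-0.1, 0.3, -1.2]
width: 57.6
gripper_force: 33.7
```

Tray A is in with no force. Release gently, retreat and go above tray B.

Emit:
{"name": "send_rows", "arguments": {
  "rows": [
    [[0,0,0,0,0,0],[0,0,0,0,0,0],[0,0,0,0,0,0]]
  ],
  "grip": 76
}}

```text
clock: 24.8
eef_pos: [589.2, 1.7, 108.5]
tool_rot: [-3.142, -0.0, -0.141]
force: [0.9, -0.7, -0.6]
width: 60.0
gripper_force: 0.0
```

Emit:
{"name": "send_rows", "arguments": {
  "rows": [
    [[0,0,0,0,0,0],[0,0,0,0,0,0],[0,0,0,0,0,0],[0,0,-2,0,0,0],[0,0,-5,0,0,0],[0,0,-9,0,0,0],[0,0,-13,0,0,0],[0,0,-13,0,0,0],[0,0,-13,0,0,0]]
  ],
  "grip": 30
}}

```text
clock: 25.7
eef_pos: [589.4, 1.9, 239.2]
tool_rot: [-3.141, -0.002, -0.141]
force: [-0.8, -0.3, -1.6]
width: 75.3
gripper_force: 0.0
```

```bash
python3 mv.py 459.4 -340.4 235 0.44; python3 - <<'E'
from look import *
for nm,v in(('scene',[(s,ms)]),('top',[(t,mt)])):
    r=fit(v,tray_sets(24),[589,2,-.144],(5,5,.1)); print('A in seat',nm,r[0].round(3),r[1])
tr('B',[459,-340]); lid()
save(s,'a1.png',4,(230,150,420,300))
E
```

```text
row [-8.06, 35.71, 0.37, -0.0, -0.0, -0.58] rows>= 7.3 | now [589.4   1.9 239.2] [-3.141e+00 -2.000e-03 -1.410e-01] q7 -1.14 F [-0.8 -0.3 -1.6] w 75.3 gf 0.0 t 25.7
A in seat scene [ 5.90017e+02  2.31400e+00 -1.26000e-01] 28.683208465576172Traceback (most recent call last):
  File "<stdin>", line 3, in <module>
  File "fit.py", line 27, in fit
    n,l,st,cc=cv2.connectedComponentsWithStats(np.ascontiguousarray(sub)); k=min((i for i in range(1,n) if st[i,4]>25),key=lambda i:np.hypot(*(cc[i]+[x0,y0]-c))); sub=(l==k)
                                                                             ~~~^^^^^^^^^^^^^^^^^^^^^^^^^^^^^^^^^^^^^^^^^^^^^^^^^^^^^^^^^^^^^^^^^^^^^^^^^^^^^^^^^
ValueError: min() iterable argument is empty
```

```bash
python3 - <<'E'
from look import *
tr('B',[459,-340]); lid()
E
```

```text
B both [ 4.59336e+02 -3.40315e+02  4.40000e-01] 130.1
B top [ 4.58040e+02 -3.39854e+02  4.52000e-01] 74.7
B scene [ 4.59391e+02 -3.40354e+02  4.43000e-01] 55.0
lid both [613.766 210.023   0.807] 12.535343170166016
lid top [612.915 208.992   0.808] 7.330010414123535
lid scene [614.97  211.574   0.807] 4.374732494354248
```

Emit:
{"name": "send_rows", "arguments": {
  "rows": [
    [[-0.4,1.7,0,0,0,-0.03],[-1,4.5,0,0,0,-0.08],[-2,8.9,0,0,0,-0.15],[-3,13.3,0,0,0,-0.22],[-4,17.7,0,0,0,-0.29],[-5,22.1,0,0,0,-0.36],[-6,26.5,0,0,0,-0.43],[-7,31,0,0,0,-0.51],[-7.8,34.5,0,0,0,-0.56],[-8.1,35.7,0,0,0,-0.58]]
  ],
  "grip": 0
}}

```text
clock: 26.9
eef_pos: [455.5, -345.1, 237.9]
tool_rot: [3.14, 0.003, 0.434]
force: [-0.1, -0.2, -0.3]
width: 85.3
gripper_force: 0.0
```

Emit:
{"name": "send_rows", "arguments": {
  "rows": [
    [[0,0,1,0,0,0],[0,0,4,0,0,0],[0,0,8,0,0,0],[0,0,10,0,0,0],[0,0,11,0,0,0],[0,0,11.5,0,0,0],[0,0,11.5,0,0,0],[0,0,11.5,0,0,0],[0,0,11.5,0,0,0]]
  ]
}}

```text
clock: 27.8
eef_pos: [459.2, -340.7, 124.4]
tool_rot: [3.14, -0.001, 0.439]
force: [-0.3, -0.6, 0.6]
width: 84.9
gripper_force: 0.0
```

```bash
python3 mv.py 459.4 -340.4 84 0.44; python3 - <<'E'
from look import *
tr('B',[459,-340],('scene',))
E
```

```text
row [0.03, -0.02, 4.04, 0.0, -0.0, -0.0] rows>= 0.8 | now [ 459.2 -340.7  124.4] [ 3.14e+00 -1.00e-03  4.39e-01] q7 0.03 F [-0.3 -0.6  0.6] w 84.9 gf 0.0 t 27.8
B scene [ 4.59062e+02 -3.39965e+02  4.41000e-01] 50.7
```

Emit:
{"name": "send_rows", "arguments": {
  "rows": [
    [[0,0,1,0,0,0],[0,0,2,0,0,0],[0,0,3,0,0,0],[0,0,3.6,0,0,0],[0,0,4,0,0,0],[0,0,4,0,0,0],[0,0,4,0,0,0]]
  ]
}}

```text
clock: 28.6
eef_pos: [458.6, -340.5, 83.4]
tool_rot: [3.142, 0.0, 0.439]
force: [-0.5, -0.3, 0.3]
width: 85.5
gripper_force: 0.0
```

Emit:
{"name": "send_rows", "arguments": {
  "rows": [
    [[0,0,0,0,0,0],[0,0,0,0,0,0],[0,0,0,0,0,0],[0,0,0,0,0,0],[0,0,0,0,0,0],[0,0,0,0,0,0]]
  ],
  "grip": 78
}}

```text
clock: 29.2
eef_pos: [458.6, -340.3, 83.4]
tool_rot: [3.142, -0.0, 0.439]
force: [0.3, -0.1, -0.2]
width: 59.3
gripper_force: 0.0
```

Emit:
{"name": "send_rows", "arguments": {
  "rows": [
    [[0,0,0,0,0,0],[0,0,0,0,0,0],[0,0,0,0,0,0],[0,0,0,0,0,0]]
  ],
  "grip": 84
}}

```text
clock: 29.6
eef_pos: [458.7, -340.4, 83.6]
tool_rot: [3.142, -0.0, 0.439]
force: [-0.3, -0.3, 3.8]
width: 57.7
gripper_force: 21.5
```

Emit:
{"name": "send_rows", "arguments": {
  "rows": [
    [[0,0,-1,0,0,0],[0,0,-3,0,0,0],[0,0,-6,0,0,0],[0,0,-9,0,0,0],[0,0,-12,0,0,0],[0,0,-14,0,0,0],[0,0,-15,0,0,0],[0,0,-15,0,0,0],[0,0,-15,0,0,0]]
  ]
}}

```text
clock: 30.5
eef_pos: [458.4, -339.8, 232.7]
tool_rot: [-3.14, 0.0, 0.439]
force: [-1.0, 0.7, -1.3]
width: 57.7
gripper_force: 21.4
```

```bash
python3 mv.py 588.7 1.6 235 -0.142
```

```text
row [26.31, -25.37, -0.21, -0.0, 0.0, 0.58] rows>= 7.3 | now [ 458.4 -339.8  232.7] [-3.14   0.     0.439] q7 -0.07 F [-1.   0.7 -1.3] w 57.7 gf 21.4 t 30.5
```

Emit:
{"name": "send_rows", "arguments": {
  "rows": [
    [[1.2,-1.1,0,0,0,0.03],[3.5,-3.4,0,0,0,0.08],[6.5,-6.3,0,0,0,0.14],[10,-9.6,0,0,0,0.22],[13.5,-13,0,0,0,0.3],[17,-16.4,0,0,0,0.38],[20.5,-19.8,0,0,0,0.45],[23.5,-22.7,0,0,0,0.52],[25.5,-24.6,0,0,0,0.56],[26.3,-25.4,0,0,0,0.58]]
  ]
}}

```text
clock: 31.5
eef_pos: [589.0, 6.0, 231.0]
tool_rot: [-3.141, 0.003, -0.137]
force: [-0.2, -0.9, -0.6]
width: 57.6
gripper_force: 21.5
```

Emit:
{"name": "send_rows", "arguments": {
  "rows": [
    [[0,0,1,0,0,0],[0,0,3,0,0,0],[0,0,5,0,0,0],[0,0,6,0,0,0],[0,0,7,0,0,0],[0,0,7,0,0,0],[0,0,7,0,0,0],[0,0,7,0,0,0],[0,0,7,0,0,0]]
  ]
}}

```text
clock: 32.4
eef_pos: [589.2, 1.3, 164.1]
tool_rot: [-3.141, -0.001, -0.141]
force: [-0.4, -0.5, -0.6]
width: 57.6
gripper_force: 21.5
```

```bash
python3 mv.py 588.7 1.6 147 -0.142;  python3 - <<'E'
from look import *
r=fit([(s,ms)],tray_sets(24),[589,2,-.144],(5,5,.1)); print('A in seat',r[0].round(3),r[1])
E
```

```text
row [-0.06, -0.03, 1.71, -0.0, -0.0, 0.0] rows>= 0.3 | now [589.2   1.3 164.1] [-3.141e+00 -1.000e-03 -1.410e-01] q7 -1.05 F [-0.4 -0.5 -0.6] w 57.6 gf 21.5 t 32.4
A in seat [6.0019e+02 1.2021e+01 2.3000e-01] 244.29356384277344
```

Emit:
{"name": "send_rows", "arguments": {
  "rows": [
    [[-0.05,0,0.6,0,0,0],[-0.05,0,1.2,0,0,0],[-0.05,0,1.7,0,0,0],[-0.05,0,1.8,0,0,0],[-0.05,0,1.9,0,0,0],[-0.05,0,2.0,0,0,0],[-0.05,0,2.1,0,0,0],[-0.05,0,2.1,0,0,0]]
  ]
}}

```text
clock: 33.3
eef_pos: [588.4, 1.4, 142.4]
tool_rot: [-3.142, -0.0, -0.141]
force: [-0.0, 0.5, -0.9]
width: 57.5
gripper_force: 21.5
```

Emit:
{"name": "send_rows", "arguments": {
  "rows": [
    [[0,0,0.1,0,0,0],[0,0,0.2,0,0,0],[0,0,0.3,0,0,0],[0,0,0.4,0,0,0],[0,0,0.4,0,0,0],[0,0,0.4,0,0,0]]
  ]
}}

```text
clock: 33.9
eef_pos: [588.3, 1.4, 138.4]
tool_rot: [-3.142, 0.0, -0.141]
force: [-0.2, -0.3, -1.3]
width: 57.6
gripper_force: 21.5
```

Emit:
{"name": "send_rows", "arguments": {
  "rows": [
    [[0,0,0.1,0,0,0],[0,0,0.15,0,0,0],[0,0,0.2,0,0,0],[0,0,0.25,0,0,0],[0,0,0.3,0,0,0],[0,0,0.3,0,0,0]]
  ]
}}

```text
clock: 34.5
eef_pos: [588.3, 1.3, 135.6]
tool_rot: [-3.141, -0.0, -0.141]
force: [-0.6, 1.0, 1.2]
width: 57.4
gripper_force: 21.7
```

Nested. Release, rise, check, and move towards the lid.

Emit:
{"name": "send_rows", "arguments": {
  "rows": [
    [[0,0,0,0,0,0],[0,0,0,0,0,0],[0,0,0,0,0,0]]
  ],
  "grip": 76
}}

```text
clock: 34.8
eef_pos: [588.4, 1.4, 135.4]
tool_rot: [3.142, -0.0, -0.141]
force: [0.2, -0.1, -0.3]
width: 59.9
gripper_force: 0.0
```

Emit:
{"name": "send_rows", "arguments": {
  "rows": [
    [[0,0,0,0,0,0],[0,0,0,0,0,0],[0,0,0,0,0,0],[0,0,-2,0,0,0],[0,0,-5,0,0,0],[0,0,-9,0,0,0],[0,0,-13,0,0,0],[0,0,-13,0,0,0],[0,0,-13,0,0,0]]
  ],
  "grip": 30
}}

```text
clock: 35.7
eef_pos: [588.6, 1.6, 266.2]
tool_rot: [-3.141, -0.002, -0.141]
force: [-0.1, -0.8, -0.4]
width: 75.5
gripper_force: 0.0
```

```bash
python3 mv.py 613.8 209.8 250 0.807; python3 - <<'E'
from look import *
ss=lambda p:tray_sets(24)(p)+tray_sets(52)(p)
r=fit([(s,ms)],ss,[589,2,-.144],(5,5,.1)); print('stack',r[0].round(3),r[1])
lid()
save(s,'a1.png',4,(220,130,410,270))
E
```

```text
row [-0.43, -20.97, 1.63, -0.0, -0.0, -0.95] rows>= 6.3 | now [588.6   1.6 266.2] [-3.141e+00 -2.000e-03 -1.410e-01] q7 -1.16 F [-0.1 -0.8 -0.4] w 75.5 gf 0.0 t 35.7
stack [ 5.90213e+02  2.94600e+00 -1.09000e-01] 55.20512008666992
lid both [612.913 209.194   0.808] 12.149791717529297
lid top [612.373 208.517   0.796] 7.615194320678711
lid scene [614.97  211.574   0.807] 4.374732494354248
```

View pics/a1.png

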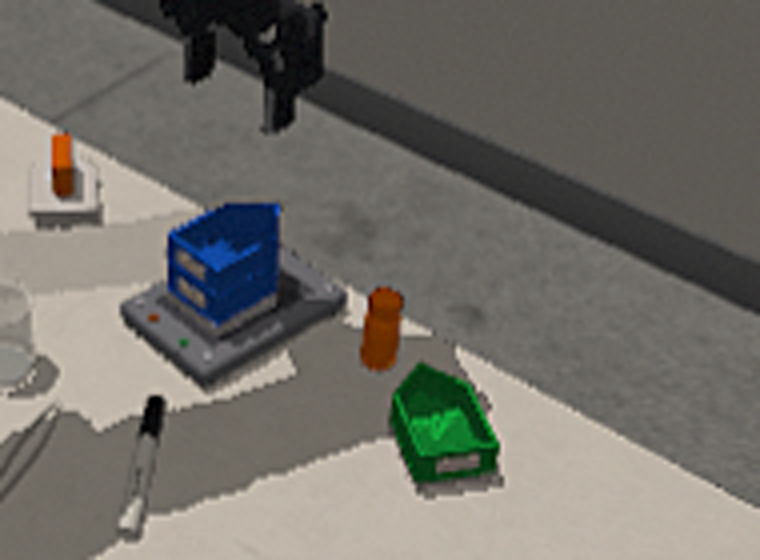

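Both trays nested (crop (220,270)). Lid next.

Emit:
{"name": "send_rows", "arguments": {
  "rows": [
    [[0,-1,0,0,0,-0.06],[-0.1,-3,0,0,0,-0.16],[-0.1,-6,0,0,0,-0.28],[-0.2,-9,0,0,0,-0.41],[-0.2,-12,0,0,0,-0.54],[-0.3,-15,0,0,0,-0.68],[-0.4,-18,0,0,0,-0.82],[-0.4,-20,0,0,0,-0.92],[-0.4,-20.9,0,0,0,-0.95],[-0.4,-20.9,0,0,0,-0.95]]
  ],
  "grip": 110
}}

```text
clock: 36.8
eef_pos: [613.2, 209.9, 264.0]
tool_rot: [-3.14, 0.002, 0.809]
force: [0.3, -0.7, 0.1]
width: 48.6
gripper_force: 0.0
```

Emit:
{"name": "send_rows", "arguments": {
  "rows": [
    [[0,0,1,0,0,0],[0,0,4,0,0,0],[0,0,8,0,0,0],[0,0,11,0,0,0],[0,0,12,0,0,0],[0,0,12.5,0,0,0],[0,0,12.5,0,0,0],[0,0,12.5,0,0,0],[0,0,12.5,0,0,0]]
  ]
}}

```text
clock: 37.7
eef_pos: [614.6, 209.0, 141.9]
tool_rot: [3.14, -0.002, 0.809]
force: [0.1, -0.2, -0.2]
width: 48.7
gripper_force: 0.0
```

```bash
python3 mv.py 613.7 209.8 96 0.805; python3 - <<'E'
from look import *
lid()
E
```

```text
row [-0.02, -0.13, 4.59, 0.0, -0.0, 0.0] rows>= 0.9 | now [614.6 209.  141.9] [ 3.14e+00 -2.00e-03  8.09e-01] q7 -0.66 F [ 0.1 -0.2 -0.2] w 48.7 gf 0.0 t 37.7
lid both [617.039 213.142   0.782] 233.10643005371094
lid top [614.146 191.812   0.764] 227.31578063964844
lid scene [615.348 211.763   0.811] 3.8155107498168945
```

Emit:
{"name": "send_rows", "arguments": {
  "rows": [
    [[0,-0.1,1,0,0,0],[0,-0.1,2,0,0,0],[0,-0.1,3,0,0,0],[0,-0.1,4,0,0,0],[0,-0.1,4.6,0,0,0],[0,-0.1,4.6,0,0,0],[0,-0.1,4.6,0,0,0]]
  ]
}}

```text
clock: 38.5
eef_pos: [613.2, 209.4, 94.3]
tool_rot: [3.141, 0.0, 0.809]
force: [0.0, 0.3, 0.8]
width: 48.8
gripper_force: 0.0
```

Emit:
{"name": "send_rows", "arguments": {
  "rows": [
    [[0,0,0,0,0,0],[0,0,0,0,0,0],[0,0,0,0,0,0],[0,0,0,0,0,0],[0,0,0,0,0,0],[0,0,0,0,0,0],[0,0,0,0,0,0]]
  ],
  "grip": 196
}}

```text
clock: 39.2
eef_pos: [613.1, 209.6, 94.4]
tool_rot: [-3.142, -0.0, 0.809]
force: [0.3, 0.7, 0.4]
width: 20.1
gripper_force: 0.0
```

Emit:
{"name": "send_rows", "arguments": {
  "rows": [
    [[0,0,0,0,0,0],[0,0,0,0,0,0],[0,0,0,0,0,0],[0,0,0,0,0,0]]
  ],
  "grip": 203
}}

```text
clock: 39.6
eef_pos: [613.0, 209.6, 94.4]
tool_rot: [-3.141, -0.0, 0.809]
force: [-0.6, -0.2, 0.8]
width: 17.7
gripper_force: 16.5
```

Emit:
{"name": "send_rows", "arguments": {
  "rows": [
    [[0,0,0,0,0,0],[0,0,0,0,0,0],[0,0,-1,0,0,0],[0,0,-3,0,0,0],[0,0,-6,0,0,0],[0,0,-10,0,0,0],[0,0,-14,0,0,0],[0,0,-15.5,0,0,0],[0,0,-15.5,0,0,0],[0,0,-15.5,0,0,0]]
  ],
  "grip": 204
}}

```text
clock: 40.6
eef_pos: [612.2, 209.7, 248.3]
tool_rot: [-3.14, 0.001, 0.809]
force: [-0.0, 0.1, -1.4]
width: 17.8
gripper_force: 25.7
```

```bash
python3 mv.py 588.6 1.5 250 -0.142; python3 - <<'E'
from look import *
ss=lambda p:tray_sets(24)(p)+tray_sets(52)(p)
for v in ([(s,ms)],[(t,mt)],[(s,ms),(t,mt)]):
    r=fit(v,ss,[589,2,-.144],(5,5,.1)); print('stack',r[0].round(3),r[1])
E
```

```text
row [-16.69, 12.66, -0.16, -0.0, 0.0, 0.95] rows>= 6.3 | now [612.2 209.7 248.3] [-3.14e+00  1.00e-03  8.09e-01] q7 -0.72 F [-0.   0.1 -1.4] w 17.8 gf 25.7 t 40.6
stack [ 5.89935e+02  2.31900e+00 -1.24000e-01] 53.062889099121094
stack [ 5.90408e+02  3.71000e-01 -1.30000e-01] 9.093334197998047
stack [ 5.89701e+02  1.42700e+00 -1.05000e-01] 64.60901641845703
```

Emit:
{"name": "send_rows", "arguments": {
  "rows": [
    [[-0.8,0.6,0,0,0,0.05],[-2.5,1.9,0,0,0,0.16],[-5,3.8,0,0,0,0.29],[-7.5,5.7,0,0,0,0.43],[-10,7.6,0,0,0,0.57],[-12.5,9.5,0,0,0,0.71],[-14.5,11,0,0,0,0.83],[-16,12.1,0,0,0,0.91],[-16.7,12.7,0,0,0,0.95],[-16.7,12.7,0,0,0,0.95]]
  ]
}}

```text
clock: 41.7
eef_pos: [589.2, -0.8, 248.9]
tool_rot: [3.14, 0.001, -0.145]
force: [0.1, -0.4, -0.9]
width: 17.5
gripper_force: 25.7
```

Emit:
{"name": "send_rows", "arguments": {
  "rows": [
    [[0,0,1,0,0,0],[0,0,2.5,0,0,0],[0,0,4,0,0,0],[0,0,5,0,0,0],[0,0,5.2,0,0,0],[0,0,5.2,0,0,0],[0,0,5.2,0,0,0],[0,0,5.2,0,0,0]]
  ]
}}

```text
clock: 42.5
eef_pos: [590.0, 0.9, 198.0]
tool_rot: [-3.142, -0.001, -0.141]
force: [-0.0, -0.4, -1.1]
width: 17.4
gripper_force: 25.7
```

```bash
python3 mv.py 588.8 1.5 182 -0.142
```

```text
row [-0.13, -0.04, 1.6, -0.0, -0.0, 0.0] rows>= 0.3 | now [590.    0.9 198. ] [-3.142e+00 -1.000e-03 -1.410e-01] q7 -1.09 F [-0.  -0.4 -1.1] w 17.4 gf 25.7 t 42.5
```

Emit:
{"name": "send_rows", "arguments": {
  "rows": [
    [[-0.1,0,0.5,0,0,0],[-0.1,0,0.9,0,0,0],[-0.1,0,1.2,0,0,0],[-0.1,0,1.3,0,0,0],[-0.1,0,1.4,0,0,0],[-0.1,0,1.5,0,0,0],[-0.1,0,1.6,0,0,0],[-0.1,0,1.7,0,0,0],[-0.1,0,1.8,0,0,0],[-0.1,0,1.8,0,0,0]]
  ]
}}

```text
clock: 43.5
eef_pos: [588.6, 1.2, 179.3]
tool_rot: [3.142, 0.0, -0.141]
force: [0.7, 0.1, -0.7]
width: 17.6
gripper_force: 25.7
```

Emit:
{"name": "send_rows", "arguments": {
  "rows": [
    [[0,0,0.1,0,0,0],[0,0,0.2,0,0,0],[0,0,0.3,0,0,0],[0,0,0.3,0,0,0],[0,0,0.3,0,0,0]]
  ]
}}

```text
clock: 44.0
eef_pos: [588.7, 1.2, 176.4]
tool_rot: [-3.142, 0.0, -0.141]
force: [-0.4, -0.2, -0.7]
width: 17.7
gripper_force: 25.7
```

Emit:
{"name": "send_rows", "arguments": {
  "rows": [
    [[0,0,0.05,0,0,0],[0,0,0.1,0,0,0],[0,0,0.15,0,0,0],[0,0,0.2,0,0,0],[0,0,0.2,0,0,0],[0,0,0.2,0,0,0]]
  ]
}}

```text
clock: 44.6
eef_pos: [588.7, 1.2, 174.4]
tool_rot: [-3.142, -0.0, -0.141]
force: [0.5, 0.4, -0.4]
width: 17.4
gripper_force: 25.8
```

Emit:
{"name": "send_rows", "arguments": {
  "rows": [
    [[0,0,0,0,0,0],[0,0,0,0,0,0],[0,0,0,0,0,0]]
  ],
  "grip": 195
}}

```text
clock: 44.9
eef_pos: [588.7, 1.2, 174.4]
tool_rot: [-3.142, -0.0, -0.141]
force: [-0.3, -0.7, 0.4]
width: 20.4
gripper_force: 0.0
```

Emit:
{"name": "send_rows", "arguments": {
  "rows": [
    [[0,0,0,0,0,0],[0,0,0,0,0,0],[0,0,0,0,0,0],[0,0,0,0,0,0],[0,0,-2,0,0,0],[0,0,-5,0,0,0],[0,0,-9,0,0,0],[0,0,-10,0,0,0],[0,0,-10,0,0,0]]
  ],
  "grip": 130
}}

```text
clock: 45.8
eef_pos: [589.5, 1.0, 276.1]
tool_rot: [-3.141, -0.003, -0.141]
force: [-0.0, -0.2, -0.3]
width: 41.8
gripper_force: 0.0
```

```bash
python3 mv.py 564.5 362.5 280 0.4; python3 - <<'E'
from look import *
v=[(s,mask(s,*ORG))]
r=fit(v,bar_sets(80),[589,2,-.144],(5,5,.1)); print('lid',r[0].round(3),r[1])
save(s,'l1.png',4,(170,120,340,250))
E
```

```text
row [-7.55, -35.44, -0.39, 0.0, -0.0, -0.54] rows>= 7.2 | now [589.5   1.  276.1] [-3.141e+00 -3.000e-03 -1.410e-01] q7 -1.17 F [-0.  -0.2 -0.3] w 41.8 gf 0.0 t 45.8
lid [ 5.90494e+02  1.33900e+00 -3.40000e-02] 12.240547180175781
```

View pics/l1.png

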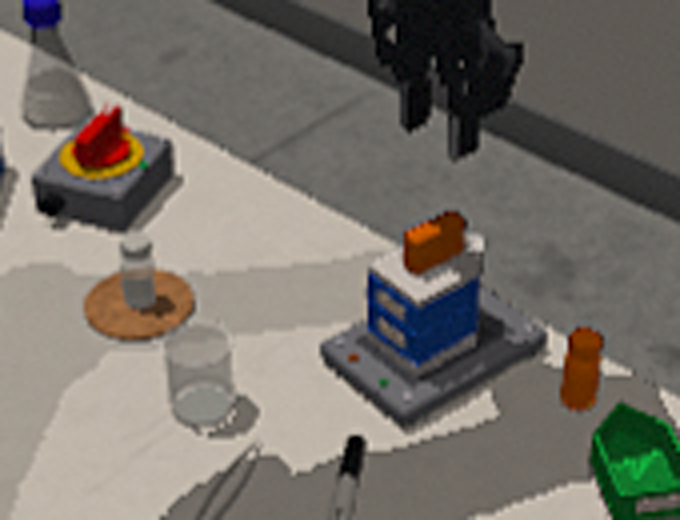

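Lid is nested on the stack (crop (435,250)). Now travel to the isolator, turning the wrist the long way to the same grasp as before.

Emit:
{"name": "send_rows", "arguments": {
  "rows": [
    [[-0.8,-3.5,0,0,0,-0.14],[-1.5,-7,0,0,0,-0.28],[-2.3,-10.6,0,0,0,-0.42],[-3,-14.2,0,0,0,-0.56],[-3.8,-17.7,0,0,0,-0.7],[-4.5,-21.3,0,0,0,-0.84],[-5.3,-24.8,0,0,0,-0.98],[-6,-28.3,0,0,0,-1.12],[-6.8,-31.9,0,0,0,-1.26],[-7.5,-35.4,0,0,0,-1.4]]
  ],
  "grip": 100
}}

```text
clock: 46.9
eef_pos: [562.9, 363.7, 272.1]
tool_rot: [-3.139, 0.002, 1.265]
force: [0.1, 0.9, -0.4]
width: 51.7
gripper_force: 0.0
```

Emit:
{"name": "send_rows", "arguments": {
  "rows": [
    [[0,0,0,0,0,-0.14],[0,0,0,0,0,-0.28],[0,0,0,0,0,-0.42],[0,0,0,0,0,-0.56],[0,0,0,0,0,-0.7],[0,0,0,0,0,-0.84],[0,0,0,0,0,-0.98],[0,0,0,0,0,-1.12],[0,0,0,0,0,-1.26],[0,0,0,0,0,-1.4]]
  ]
}}

```text
clock: 47.9
eef_pos: [563.2, 362.0, 272.0]
tool_rot: [-3.139, -0.003, 2.665]
force: [0.4, -0.3, -0.2]
width: 51.7
gripper_force: 0.0
```

Emit:
{"name": "send_rows", "arguments": {
  "rows": [
    [[0,0,0,0,0,-0.14],[0,0,0,0,0,-0.28],[0,0,0,0,0,-0.42],[0,0,0,0,0,-0.56],[0,0,0,0,0,-0.7],[0,0,0,0,0,-0.8],[0,0,0,0,0,-0.8],[0,0,0,0,0,-0.8]]
  ]
}}

```text
clock: 48.7
eef_pos: [563.7, 361.9, 272.9]
tool_rot: [3.142, -0.003, -2.827]
force: [-0.1, -0.1, 0.5]
width: 52.0
gripper_force: 0.0
```

```bash
python3 - <<'E'
from look import *
B=lambda L,T:np.array([[-L/2,-T/2],[L/2,-T/2],[L/2,T/2],[-L/2,T/2]])
th=np.linspace(0,2*np.pi,24,endpoint=False); C=26*np.c_[np.cos(th),np.sin(th)]
hs=lambda p:[np.r_[place(B(64,16),49.5,p),place(B(64,16),76.5,p)],np.r_[place(C,40,p),place(C,49.5,p)]]
RED=lambda d:mask(d,(0,150,50),(9,255,255))|mask(d,(172,150,50),(180,255,255))
for y0 in(.1,.4,.7):
    r=fit([(s,RED(s))],hs,[566,364,y0],(4,4,.3)); print('handle',np.round(r[0],3),r[1])
E
python3 mv.py 564.5 362.5 128.8 -2.76
```

```text
handle [5.67651e+02 3.63278e+02 5.15000e-01] 20.596458435058594
handle [570.335 365.453   0.591] 20.228382110595703
handle [5.70434e+02 3.65456e+02 5.68000e-01] 20.111053466796875
row [-0.09, 0.02, 14.47, -0.0, -0.0, -0.07] rows>= 2.9 | now [563.9 362.1 273.5] [-3.141e+00 -1.000e-03 -2.826e+00] q7 1.19 F [ 0.1 -0.1 -0.6] w 52.0 gf 0.0 t 48.8
```

Emit:
{"name": "send_rows", "arguments": {
  "rows": [
    [[-0.1,0,2,0,0,-0.06],[-0.1,0,5,0,0,-0.12],[-0.1,0,9,0,0,-0.12],[-0.1,0,12,0,0,-0.12],[-0.1,0,13.5,0,0,-0.12],[-0.1,0,14.3,0,0,-0.12],[-0.1,0,14.4,0,0,-0.12],[-0.1,0,14.4,0,0,-0.12]]
  ]
}}

```text
clock: 49.6
eef_pos: [565.9, 363.2, 131.6]
tool_rot: [3.141, 0.002, -2.705]
force: [-0.8, -0.5, -0.3]
width: 51.7
gripper_force: 0.0
```

Emit:
{"name": "send_rows", "arguments": {
  "rows": [
    [[0,0,0,0,0,0],[0,0,0,0,0,0],[0,0,0,0,0,0],[0,0,0,0,0,0],[0,0,0,0,0,0],[0,0,0,0,0,0],[0,0,0,0,0,0],[0,0,0,0,0,0]]
  ],
  "grip": 214
}}

```text
clock: 50.4
eef_pos: [566.1, 362.1, 131.9]
tool_rot: [-3.141, 0.002, -2.708]
force: [-0.2, -2.4, 6.1]
width: 15.1
gripper_force: 57.7
```

Emit:
{"name": "send_rows", "arguments": {
  "rows": [
    [[0,0,0,0,0,0.14],[0,0,0,0,0,0.28],[0,0,0,0,0,0.42],[0,0,0,0,0,0.56],[0,0,0,0,0,0.7],[0,0,0,0,0,0.84],[0,0,0,0,0,0.98],[0,0,0,0,0,1.12],[0,0,0,0,0,1.26],[0,0,0,0,0,1.4]]
  ]
}}

```text
clock: 51.4
eef_pos: [565.8, 359.9, 131.8]
tool_rot: [-3.14, 0.003, 2.173]
force: [-2.5, -6.2, 8.2]
width: 14.8
gripper_force: 50.5
```

Emit:
{"name": "send_rows", "arguments": {
  "rows": [
    [[0,0,0,0,0,0.05],[0,0,0,0,0,0.1],[0,0,0,0,0,0.15],[0,0,0,0,0,0.15],[0,0,0,0,0,0.15]]
  ]
}}

```text
clock: 51.9
eef_pos: [565.6, 359.8, 131.9]
tool_rot: [-3.14, 0.003, 2.027]
force: [-2.2, -6.6, 9.9]
width: 14.7
gripper_force: 50.9
```

```bash
python3 -c "
from h import *
s=ctrl.read_state();print(s['torque'],s['tool_rot'],s['force'],s['width'])"
```

```text
[-1.44361665  0.49487723 -0.06623509] [-3.13980749e+00  2.82102980e-03  2.02736844e+00] [-2.21870045 -6.56056717  9.86895532] 14.734589096398913
```

Not yet at the stop; keep turning until the torque rises.

Emit:
{"name": "send_rows", "arguments": {
  "rows": [
    [[0,0,0,0,0,0.06],[0,0,0,0,0,0.12],[0,0,0,0,0,0.12],[0,0,0,0,0,0.12]]
  ]
}}

```text
clock: 52.3
eef_pos: [565.4, 359.6, 131.8]
tool_rot: [-3.14, 0.004, 1.911]
force: [-1.2, -7.1, 9.2]
width: 14.8
gripper_force: 51.3
```

```bash
python3 -c "
from h import *
s=ctrl.read_state();print(s['torque'],s['tool_rot'],s['force'],s['width'])"
```

```text
[-1.61481259  0.54907622  0.8155796 ] [-3.13972064  0.00397403  1.91089437] [-1.15700037 -7.06462857  9.16799552] 14.835297475492354
```

Emit:
{"name": "send_rows", "arguments": {
  "rows": [
    [[0,0,0,0,0,0.06],[0,0,0,0,0,0.1],[0,0,0,0,0,0.1],[0,0,0,0,0,0.1]]
  ]
}}

```text
clock: 52.7
eef_pos: [565.2, 360.1, 132.0]
tool_rot: [-3.14, 0.004, 1.815]
force: [-3.4, -6.3, 10.3]
width: 14.7
gripper_force: 80.9
```

```bash
python3 -c "
from h import *
s=ctrl.read_state();print(s['torque'],s['tool_rot'],s['force'],s['width'])"
```

```text
[-1.5096075   0.66400558  1.85607426] [-3.14026586  0.00433411  1.81531768] [-3.40783981 -6.26259541 10.30360625] 14.705218370035226
```

Emit:
{"name": "send_rows", "arguments": {
  "rows": [
    [[0,0,0,0,0,0],[0,0,0,0,0,0],[0,0,0,0,0,0],[0,0,0,0,0,0],[0,0,0,0,0,0],[0,0,0,0,0,0]]
  ],
  "grip": 100
}}

```text
clock: 53.3
eef_pos: [565.2, 362.6, 130.3]
tool_rot: [-3.142, -0.0, 1.809]
force: [0.1, -0.6, -1.3]
width: 51.8
gripper_force: 0.0
```

Emit:
{"name": "send_rows", "arguments": {
  "rows": [
    [[0,0,-3,0,0,0],[0,0,-7,0,0,0],[0,0,-12,0,0,0],[0,0,-15,0,0,0],[0,0,-15,0,0,0],[0,0,-15,0,0,0],[0,0,-15,0,0,0],[0,0,-15,0,0,0]]
  ]
}}

```text
clock: 54.1
eef_pos: [564.4, 362.3, 278.7]
tool_rot: [-3.139, 0.001, 1.809]
force: [0.6, 0.2, 1.2]
width: 52.1
gripper_force: 0.0
```

```bash
python3 -c "
from look import *
v=[(s,mask(s,*ORG))]
r=fit(v,bar_sets(80),[589,2,-.144],(5,5,.1)); print('lid',r[0].round(3),r[1])
save(s,'f.png',4,(150,120,340,250))"
```

```text
lid [ 5.91164e+02  2.14300e+00 -1.00000e-03] 9.912792205810547
```

View pics/f.png

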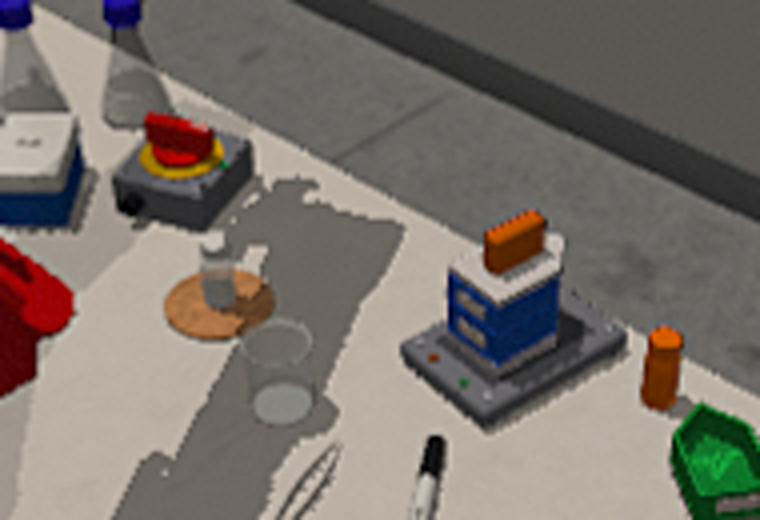

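Handle is back at the green dot (crop (180,140)), the lidded stack is square in the seat, and the vial is on the coaster. Handing in.

```bash
python3 -c "
from cell import ctrl
print(ctrl.finish_job())"
```

```text
the job is handed in; nothing more can be done
None
```

I finished the sequence and handed the job in at about 54 s, but no verdict came back: isolator off, vial onto the coaster, both blue trays nested in the seat with the lid on top, isolator back on against its end stop.

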